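# Lock the silver bars away

### The job

Put the day's silver away in the lock box: set its three dials to 2, 7 and 5 from left to right as the robot sees them, turn the brass lock collar to its open mark, slide the cover fully back and lay every silver bar in the well. Then slide the cover fully shut, turn the collar to its locked mark, and last of all turn the left dial alone back to 0. Never turn the collar away from its locked mark while a dial is off the code, and leave the other things on the bench alone.

Things in the scene. Friction and masses are not known exactly. Their poses are not given: they have to be found in the camera images.
- lockbox: Grey steel lock box fixed to the bench, 385 (x) by 335 mm (y), flat top 55 mm above the bench. Origin on the bench under the middle of its well; own x points away from the robot, y to its left (yaw varies). Three dials in a row on the front deck at x = -120, y = +85, 0, -85 mm; lock collar at x = -20, y = -155 mm; a sliding cover hides the well while shut.
- well (a point): Middle of the floor of the lock box's storage well, 6 mm above the bench. The well is an open pit 130 mm along the lock box's x (+-65 mm) by 190 mm along its y (+-95 mm), its rim 55 mm above the bench; the bars lie loose in it, in any arrangement below the rim.
- dial_left (a joint): Angle of the left (robot's left, +y) dial in rad, growing clockwise seen from above. Ten divisions: number k lies k x 0.628 rad (36 degrees) clockwise from the broad tick 0, which is on the dial's far side (lock box's +x). Stops at -0.35 and 6.0; light friction (0.05 N m); stays where left.
- dial_left_grip (a point): Middle of the grip bar of the left (robot's left, +y) dial, on its axis, 87 mm above the bench. Black bar 42 mm long, 14 mm thick, from 69 to 99 mm above the bench, over a disc 46 mm across; a white line on its top marks the end that points at the number. The point's own x runs along the bar to that end.
- dial_mid (a joint): Angle of the middle dial in rad, growing clockwise seen from above. Ten divisions: number k lies k x 0.628 rad (36 degrees) clockwise from the broad tick 0, which is on the dial's far side (lock box's +x). Stops at -0.35 and 6.0; light friction (0.05 N m); stays where left.
- dial_mid_grip (a point): Middle of the grip bar of the middle dial, on its axis, 87 mm above the bench. Black bar 42 mm long, 14 mm thick, from 69 to 99 mm above the bench, over a disc 46 mm across; a white line on its top marks the end that points at the number. The point's own x runs along the bar to that end.
- dial_right (a joint): Angle of the right (-y) dial in rad, growing clockwise seen from above. Ten divisions: number k lies k x 0.628 rad (36 degrees) clockwise from the broad tick 0, which is on the dial's far side (lock box's +x). Stops at -0.35 and 6.0; light friction (0.05 N m); stays where left.
- dial_right_grip (a point): Middle of the grip bar of the right (-y) dial, on its axis, 87 mm above the bench. Black bar 42 mm long, 14 mm thick, from 69 to 99 mm above the bench, over a disc 46 mm across; a white line on its top marks the end that points at the number. The point's own x runs along the bar to that end.
- collar (a joint): Lock collar angle in rad, growing anticlockwise from above: 0 = lug at the open mark (one white line past its tip, 21 degrees left of the lock box's +x); 1.2 = lug at the locked mark (between a pair of white lines, pointing at the cover, lock box's +y). Stops -0.35 and 1.4; friction 0.08 N m. Locked, the lug blocks an ear on the cover; it swings back there only with the cover shut.
- collar_grip (a point): Middle of the collar's grip rib, on its axis 86 mm above the bench. Brass collar 60 mm across, its top 71 mm above the bench, with a lug 16 mm wide reaching 55 mm from the axis, and a rib across its top 54 mm long, 14 mm thick, from 71 to 99 mm above the bench. The point's own x runs along rib and lug, towards the lug.
- cover (a joint): Slide of the steel cover in m: 0 shut over the well, 0.14 fully back (stop), moving away from the robot along the lock box's +x; friction about 4 N, stays where left.
- cover_handle (a point): Middle of the cover's handle, an upright dark rib 70 mm long along the lock box's y, 12 mm thick, from 62 to 94 mm above the bench; the point is 78 mm above the bench, 55 mm in front of the cover's middle (lock box x = -55 mm when shut, +85 mm when fully back).
- bar1_center (a point): Centre of a plain silver bar, 80 mm long (own x), 24 mm wide (y), 20 mm high (z), about 0.4 kg, lying flat on the bench at the side of the lock box. Two or three of the four bars are present.
- bar2_center (a point): Centre of a plain silver bar, 80 mm long (own x), 24 mm wide (y), 20 mm high (z), about 0.4 kg, lying flat on the bench at the side of the lock box. Two or three of the four bars are present.
- bar3_center (a point): Centre of a plain silver bar, 80 mm long (own x), 24 mm wide (y), 20 mm high (z), about 0.4 kg, lying flat on the bench at the side of the lock box. Two or three of the four bars are present.
- bar4_center (a point): Centre of a plain silver bar, 80 mm long (own x), 24 mm wide (y), 20 mm high (z), about 0.4 kg, lying flat on the bench at the side of the lock box. Two or three of the four bars are present.
- bench_block: Bystander: dark steel cylinder 90 mm across, 60 mm high; origin at its underside.
- mallet: Bystander: hammer lying flat, 220 mm long; origin near its middle, at its underside.
- polish_jar: Bystander: amber jar with black lid, 56 mm across, 70 mm high; origin at its underside.
- cone: Bystander: wooden cone upright, 60 mm foot, 120 mm high; origin at its underside.
- cork_block: Bystander: cork block 70 x 50 x 35 mm; origin at its underside.
- cup: Bystander: white cup 72 mm across, 75 mm high; origin at its underside.
Things that resemble listed ones, but are neither listed nor needed, are in the scene too. What is shaped like the part that bears bar3_center but orange is not meant.

How it is judged:
By the outcome, as a careful person would: the job done as asked, in the order asked, and still so for the second after the job is handed in, with the robot touching nothing.
Of bar1, bar2, bar3, bar4 only 2 to 3 are there at a start; the rules pass over those that are not, and their reading is None.
At some moment in a run one of bar1, bar2, bar3, bar4 may be knocked a few centimetres aside while the robot is not near it.
Once in a run the grip may slacken for a moment while it holds something.
It also fails if it takes over 210 s, if anything falls off the work surface, if the arm or the gripper's body presses on something with over 40 N, if the wrist force passes 120 N, or if a joint passes its speed limit or range.

### The arm

A 7-joint arm with a two-finger parallel gripper is mounted at the origin on the work surface. World frame = base frame: x ahead of the robot, y to its left, z up, the work surface at z = 0. Lengths are in m, angles in rad, forces in N, time in s.
With the tool pointing down it reaches from about 0.425 to 0.925 m from the base axis. Payload 6.8 kg.
Tool frame: the origin (TCP) lies midway between the tips of the shut fingers; the grasp point (between the pads) lies 19 mm behind it; z points along the fingers, y is the direction in which the jaws open and shut (so a half turn about z gives the same grasp; the last joint's range is limited). The gripper opens to 85 mm and grips with 20 to 120 N. Pads are 22 mm wide; open, the fingers measure 114 mm over their backs; the gripper's body (76 mm by 85 mm) begins 54 mm behind the grasp point. The pads swing forward as they close: fully open they stand 13 mm farther back than shut.
Start: joints at [-1.252, 0.477, 0.022, 1.555, -0.011, 1.109, -0.083], TCP at [0.279, 0.614, 0.199] pointing down, gripper open.
Joint ranges: [-2.96, 2.96], [-0.34, 2.1], [-1.41, 1.46], [0.24, 2.44], [-1.37, 4.51], [0.17, 1.92], [-2.96, 2.96]. Speed limits (rad/s): [2.39, 2.39, 3.14, 3.14, 3.14, 3.14, 3.14].

### API

Orientations are given as a unit quaternion [w, x, y, z].
In Python, from station import * gives the robot as it stands. The module is installed in compiled form; this text tells all that it offers.
- The arm moves only by the tool jog_arm, never from a script. Its arguments are lists of equal length, an entry for each row: "dp": the shift along the tool's x, y, z in units of 25 mm (1.0 is 25 mm), a list of three; "angular": the turn, a rotation vector about the tool's x, y, z in units of 5 degrees (1.0 is 5 degrees), a list of three; "claw": the finger opening in mm, from 0 to 85.4. A call has exactly 5 rows; each row is the pose to reach, as a shift and turn from the pose commanded when the call began, along the tool's axes at that moment; what a row does not reach only later rows make up. A row lasts 1/10 s, in which the tool goes at most 50 mm and 8.59 degrees, less where a joint would pass 70% of its speed; a pose out of reach is approached as far as the arm can. A call with a gripper value outside its range is refused whole. The fingers move at their own pace and stop on an object; "grip_force" is the grip in N (left out, the last holds). Time passes only in rows, so rows that repeat a pose let the fingers close, or fill a call up. It gives the time, the measured TCP pose, the force and the opening at its end, in the units of the state.
- get_obs(): the state, without advancing time (a new reading comes with each control period).
- read_camera(name): name is "scene" or "side" or "wrist"; returns a dict with "pixels" (384x512x3 uint8, blue, green, red), "camera_matrix" (3x3 intrinsics, pixels), "k1" (the pictures are not rectified: a ray, as slopes to the right and down, at radius r is drawn at 1 + k1 r^2 times it, then the intrinsics apply), "rvec" (rotation vector, rad) and "tvec" (3), from world to camera coordinates, as OpenCV has them. Camera axes: x right, y down, z forward; pixel columns grow to the right and rows downward; lengths in m; the calibration is good to about 2 mm. A picture is of the moment at which its call begins. There is no depth.
- hand_in(): hands the job in, once; it reports no verdict.
The state is a dict: "t": time; "q": joint angles; "joint_vel": joint speeds; "joint_torque": joint torques, N m; "eef_pos": TCP position; "tool_rot": TCP orientation; "contact_force": force on the tool from outside, world axes, zero at the start; "torque": the same for the moment, N m; "gripper_width": opening from 0.0 (shut) to 1.0 (fully open).
Only numpy, scipy, OpenCV 4.12 (cv2) and the standard library are available. Lean on these libraries where they do the work, as an engineer would, in place of code of your own. Each camera call takes 0.05 s, during which the arm holds its last target.

## Working session

There is one attempt and no reset: what is moved stays moved. The work goes in short steps, Python scripts to look and compute and a tool call to move; the robot and the scene stay as the last step left them, time stands still between calls to the robot, and variables do not carry over. Pictures are saved under pics/ and viewed, and the job is handed in when it is done.

Besides the shell and the picture viewer there is one more tool, called after ">>>" as name(argument=value, ...) on one line, values as JSON. jog_arm: Moves the arm, as the interface text tells. Its arguments: {"type":"object","properties":{"dp":{"type":"array","items":{"type":"array","items":{"type":"number"}}},"angular":{"type":"array","items":{"type":"array","items":{"type":"number"}}},"claw":{"type":"array","items":{"type":"number"}},"grip_force":{"type":"number"}},"required":["dp","angular","claw"]}

```bash
mkdir -p pics; cat > h.py <<'E'
import numpy as np, cv2
from station import *
def grab(n,tag):
    c=read_camera(n); cv2.imwrite(f'pics/{tag}.png',c['pixels'])
    np.savez(f'pics/{tag}.npz',K=c['camera_matrix'],k1=c['k1'],r=c['rvec'],t=c['tvec'],p=c['pixels']); return c
E
python3 - <<'E'
from h import *
o=get_obs(); print(o)
for n in ['scene','side','wrist']:
    c=grab(n,n+'0'); print(n,c['camera_matrix'],c['k1'],c['rvec'],c['tvec'])
E
```

```text
{'t': 0.0, 'q': array([-1.25212491,  0.4777503 ,  0.02235167,  1.55646547, -0.01147086,
        1.10928603, -0.08309775]), 'joint_vel': array([ 0.00012629,  0.0010979 , -0.00041462,  0.00112162,  0.00184987,
        0.00228422, -0.00022368]), 'joint_torque': array([-8.87003662e-04, -5.96474969e+01,  1.60752073e+00, -2.81189096e+01,
        1.24653368e-02,  9.65496758e-03,  1.29191335e-05]), 'eef_pos': array([0.27916981, 0.61385161, 0.19835347]), 'tool_rot': array([-1.08428993e-04,  2.11757189e-01,  9.77321902e-01, -8.83792136e-04]), 'contact_force': array([ 0.65084184,  0.4680431 , -0.1698272 ]), 'torque': array([-0.0044531 , -0.02410664, -0.01102368]), 'gripper_width': 1.0014568221707618}
scene [[382.82976021   0.         251.74335799]
 [  0.         382.82976021 192.72860909]
 [  0.           0.           1.        ]] 0.00029882049863505 [ 1.24339364  2.36692999 -0.8686629 ] [ 0.30273376 -0.24932647  1.50103968]
side [[348.07077615   0.         257.50006452]
 [  0.         348.07077615 186.41907294]
 [  0.           0.           1.        ]] -0.04432163100368069 [ 0.05494412 -2.78738783  1.37504949] [0.52789671 0.08462548 1.1003216 ]
wrist [[293.26886006   0.         251.10450899]
 [  0.         293.26886006 199.56743032]
 [  0.           0.           1.        ]] -0.04888407283546586 [-2.39933868 -1.54482116 -0.25551287] [-0.67399331 -0.0412665   0.3807786 ]
```

View pics/scene0.png

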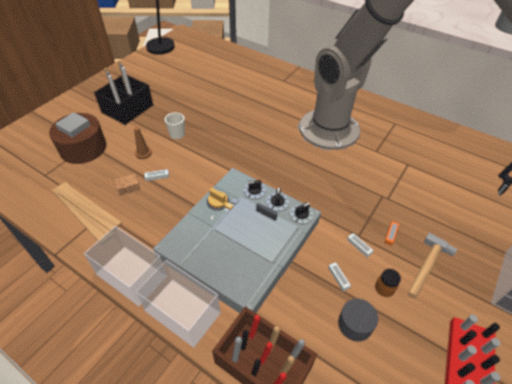

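View pics/side0.png

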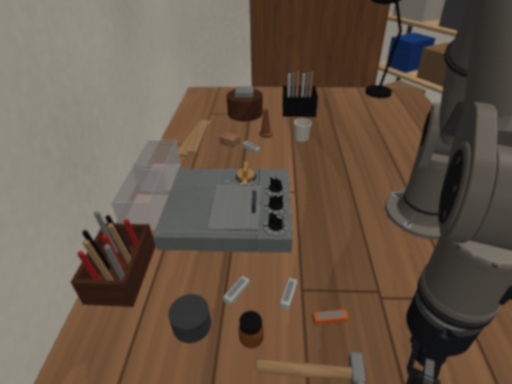

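View pics/wrist0.png

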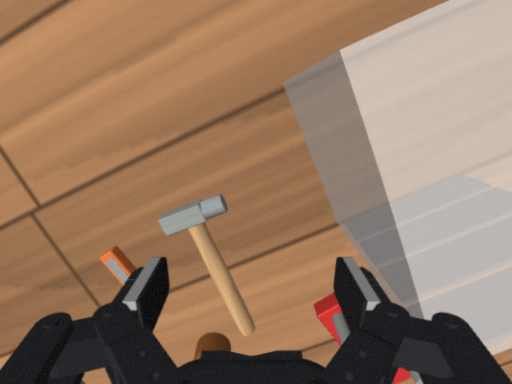

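The scene view shows the box at about (240,235). There are three plain silver bars, at (156,174), (360,244) and (340,276). The orange one at (392,232) is not meant. I'll enlarge these.

```bash
python3 - <<'E'
import cv2
a=cv2.imread('pics/scene0.png'); b=cv2.imread('pics/side0.png')
cv2.imwrite('pics/c1.png',cv2.resize(a[160:320,150:330],None,fx=4.4,fy=3.75*1,interpolation=cv2.INTER_CUBIC) if 0 else cv2.resize(a[165:310,150:330],None,fx=4,fy=4,interpolation=cv2.INTER_CUBIC))
cv2.imwrite('pics/c2.png',cv2.resize(b[155:260,150:300],None,fx=5,fy=5,interpolation=cv2.INTER_CUBIC))
cv2.imwrite('pics/c3.png',cv2.resize(a[225:300,320:410],None,fx=8,fy=8,interpolation=cv2.INTER_CUBIC))
cv2.imwrite('pics/c4.png',cv2.resize(a[160:200,110:180],None,fx=10,fy=10,interpolation=cv2.INTER_CUBIC))
cv2.imwrite('pics/c5.png',cv2.resize(b[270:330,210:360],None,fx=5,fy=5,interpolation=cv2.INTER_CUBIC))
cv2.imwrite('pics/c6.png',cv2.resize(b[120:160,210:330],None,fx=6,fy=6,interpolation=cv2.INTER_CUBIC))
E
```

```text
(no output)
```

View pics/c1.png

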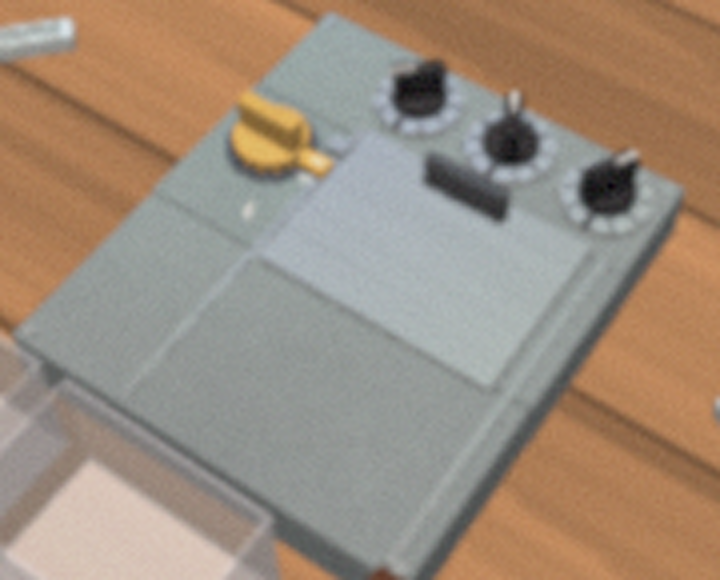

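View pics/c2.png

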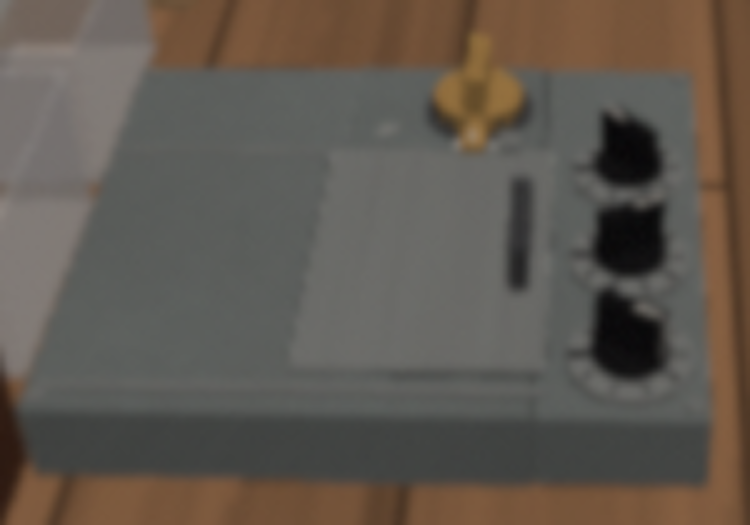

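View pics/c3.png

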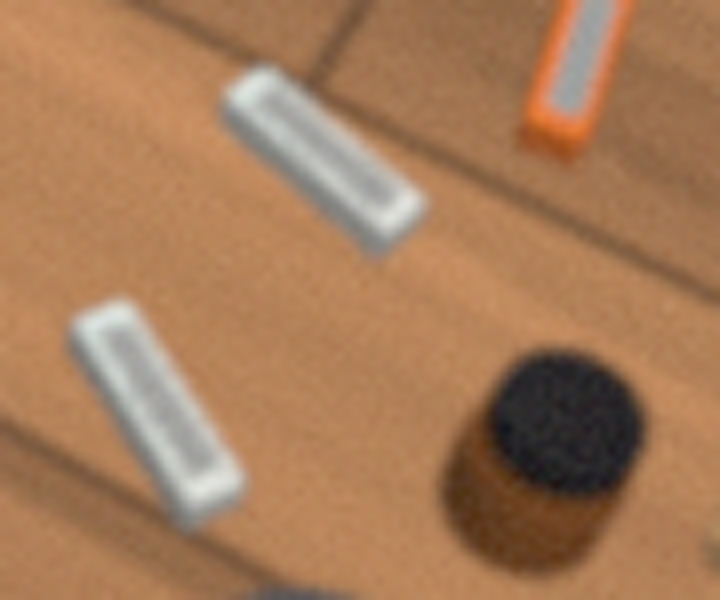

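View pics/c4.png

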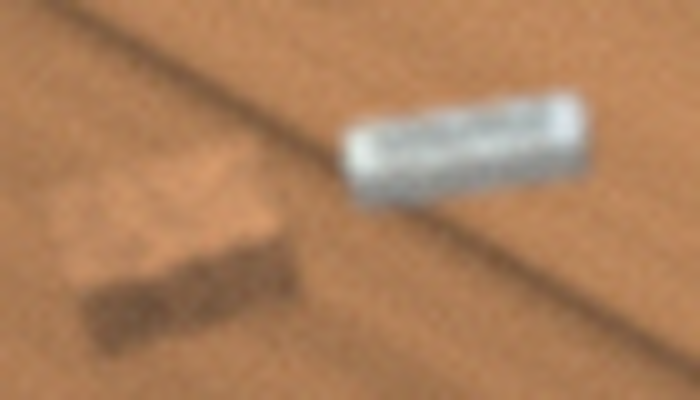

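View pics/c5.png

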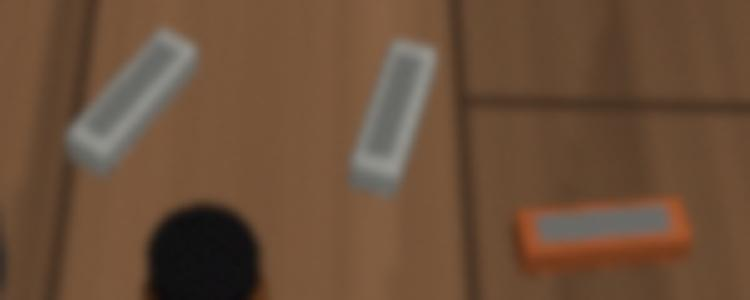

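View pics/c6.png

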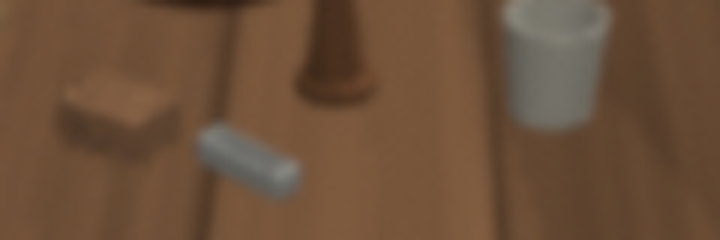

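```bash
cat >> h.py <<'E'
from scipy.optimize import least_squares
from scipy.spatial.transform import Rotation as R
def load(tag): return dict(np.load(f'pics/{tag}.npz'))
def proj(c,P):
    P=np.atleast_2d(P).astype(float)
    d=np.array([float(c['k1']),0,0,0])
    return cv2.projectPoints(P,c['r'],c['t'],c['K'],d)[0][:,0]
def ray(c,u):
    d=np.array([float(c['k1']),0,0,0])
    n=cv2.undistortPoints(np.array(u,float).reshape(-1,1,2),c['K'],d)[:,0]
    Rm=cv2.Rodrigues(c['r'])[0]
    D=np.c_[n,np.ones(len(n))]@Rm; C=-Rm.T@c['t'].ravel(); return C,D
def atz(c,u,z):
    C,D=ray(c,u); return C+D*((z-C[2])/D[:,2])[:,None]
def uncrop(pts,s,ox,oy): 
    p=np.atleast_2d(np.array(pts,float)); return (p+.5)/s-.5+[ox,oy]
E
cat > fit.py <<'E'
from h import *
s,d=load('scene0'),load('side0')
us=uncrop([(332,14),(683,190),(18,338),(468,178)],4,150,165)
ud=uncrop([(690,73),(708,418),(152,70),(20,405),(520,232)],5,150,155)
def model(p):
    x,y,a,f=p
    L=[(f,-.1675,.055),(f,.1675,.055),(f+.385,-.1675,.055),(f+.385,.1675,.055),(-.055,0,.094)]
    L=np.array(L);c,n=np.cos(a),np.sin(a)
    return np.c_[x+c*L[:,0]-n*L[:,1],y+n*L[:,0]+c*L[:,1],L[:,2]]
def res(p):
    P=model(p); return np.r_[(proj(s,P[[0,1,2,4]])-us).ravel(),(proj(d,P)-ud).ravel()]
r=least_squares(res,[.65,0,0,-.16]); print(r.x,np.degrees(r.x[2]),r.fun.round(1))
# bars: top face corners
sb={'A':uncrop([(220,100),(262,66),(430,205),(378,250-12)],8,320,225),
    'B':uncrop([(72,320),(128,300),(245,475),(188,508)],8,320,225),
    'C':uncrop([(345,132),(578,95),(588,135),(352,165)],10,110,160)}
for k,v in sb.items():
    P=atz(s,v,.02); print(k,P.round(3).tolist(),P.mean(0).round(3))
db={'A':uncrop([(400,40),(437,47),(352,165),(393,175)],5,210,270),
    'B':uncrop([(165,28),(197,48),(70,138),(104,158)],5,210,270)}
for k,v in db.items():
    P=atz(d,v,.02); print(k,P.round(3).tolist(),P.mean(0).round(3))
print('cones',atz(s,[(142,156),(175,136),(78,152),(388,290),(358,330),(127,190),(378,253)],.0).round(3))
E
python3 fit.py
```

```text
[ 0.58924876  0.02422821  0.00276859 -0.16313676] 0.15862826671509678 [ 2.2  0.4  4.1  1.6  0.2  0.6 -7.7 -5.   1.1  1.6  0.9  4.  -1.5  0.8
 -2.2  3.3  1.2 -9.4]
A [[0.439, 0.28, 0.02], [0.415, 0.286, 0.02], [0.437, 0.363, 0.02], [0.461, 0.353, 0.02]] [0.438 0.32  0.02 ]
B [[0.554, 0.277, 0.02], [0.536, 0.29, 0.02], [0.575, 0.353, 0.02], [0.597, 0.343, 0.02]] [0.565 0.316 0.02 ]
C [[0.594, -0.408, 0.02], [0.535, -0.355, 0.02], [0.547, -0.339, 0.02], [0.604, -0.395, 0.02]] [ 0.57  -0.374  0.02 ]
A [[0.433, 0.282, 0.02], [0.415, 0.285, 0.02], [0.458, 0.356, 0.02], [0.439, 0.361, 0.02]] [0.436 0.321 0.02 ]
B [[0.554, 0.278, 0.02], [0.536, 0.29, 0.02], [0.595, 0.346, 0.02], [0.577, 0.356, 0.02]] [0.565 0.318 0.02 ]
cones [[ 0.526 -0.492  0.   ]
 [ 0.375 -0.467  0.   ]
 [ 0.645 -0.699  0.   ]
 [ 0.52   0.446  0.   ]
 [ 0.671  0.424  0.   ]
 [ 0.673 -0.415  0.   ]
 [ 0.424  0.377  0.   ]]
```

```bash
cat >> fit.py <<'E'
print('--');print(us);print(ud)
print(atz(s,us[:3],.055).round(3));print(atz(d,ud[:4],.055).round(3));print(atz(s,us[3:],.094).round(3),atz(d,ud[4:],.094).round(3))
E
python3 fit.py | sed -n '/--/,$p'
```

```text
--
[[232.625 168.125]
 [320.375 212.125]
 [154.125 249.125]
 [266.625 209.125]]
[[287.6 169.2]
 [291.2 238.2]
 [180.  168.6]
 [153.6 235.6]
 [253.6 201. ]]
[[ 0.429 -0.151  0.055]
 [ 0.427  0.178  0.055]
 [ 0.81  -0.144  0.055]]
[[ 0.43  -0.154  0.055]
 [ 0.428  0.176  0.055]
 [ 0.807 -0.148  0.055]
 [ 0.808  0.18   0.055]]
[[0.537 0.053 0.094]] [[0.535 0.068 0.094]]
```

```bash
cat > fit2.py <<'E'
from h import *
exec(open('fit.py').read().split('def model')[0].split('\n',1)[1])
rings_s=uncrop([(418,97),(510,145),(608,190)],4,150,165)
rings_d=uncrop([(628,160),(630,245),(630,350)],5,150,155)
for n,c,u in(('s',s,rings_s),('d',d,rings_d)): print(n,atz(c,u,.057).round(3).tolist())
print('handle ends top',atz(s,uncrop([(428,155),(508,204)],4,150,165),.094),atz(d,uncrop([(520,180),(517,283)],5,150,155),.094))
print('collar', atz(s,uncrop([(270,138)],4,150,165),.071),atz(d,uncrop([(478,97)],5,150,155),.071))
E
python3 fit2.py
```

```text
s [[0.466, -0.039, 0.057], [0.466, 0.048, 0.057], [0.461, 0.132, 0.057]]
d [[0.473, -0.051, 0.057], [0.471, 0.034, 0.057], [0.47, 0.127, 0.057]]
handle ends top [[0.5358839  0.01693075 0.094     ]
 [0.54066859 0.08977881 0.094     ]] [[0.53810359 0.01942069 0.094     ]
 [0.53462188 0.11303198 0.094     ]]
collar [[ 0.57541066 -0.102008    0.071     ]] [[ 0.57317233 -0.09851858  0.071     ]]
```

```bash
cat >> h.py <<'E'
def tool():
    o=get_obs(); w,x,y,z=o['tool_rot']; return o,o['eef_pos'],R.from_quat([x,y,z,w])
def go(x,y,z,yaw,pr=True):
    o,p,r=tool(); a=np.radians(yaw)
    T=R.from_matrix(np.array([[np.cos(a),np.sin(a),0],[np.sin(a),-np.cos(a),0],[0,0,-1]]))
    cur=r.as_matrix(); cy=np.degrees(np.arctan2(cur[1,0],cur[0,0]))
    d=r.inv().apply(np.array([x,y,z])-p)/.025; w=np.degrees((r.inv()*T).as_rotvec())/5
    print('t',round(o['t'],2),'pos',p.round(4),'yaw',round(cy,1),'F',o['contact_force'].round(1),'g',round(o['gripper_width'],3),'dp',d.round(2),'ang',w.round(2))
E
python3 - <<'E'
from h import *
c=load('wrist0'); o,p,r=tool()
Rm=cv2.Rodrigues(c['r'])[0]; C=-Rm.T@c['t'].ravel()
print('cam pos tool',r.inv().apply(C-p),'axes in tool (cols x,y,z)\n',(r.inv().as_matrix()@Rm.T).round(3))
go(.37,.05,.33,180)
E
```

```text
cam pos tool [ 0.083895   -0.00051151 -0.17469703] axes in tool (cols x,y,z)
 [[-0.    -0.946 -0.323]
 [ 1.    -0.     0.001]
 [-0.001 -0.323  0.946]]
t 0.15 pos [0.2792 0.614  0.1986] yaw 155.5 F [-0.6  0.8 -0.2] g 0.998 dp [-12.64 -19.04  -5.23] ang [-0.02 -0.   -4.89]
```

```bash
python3 -c "
from h import *
go(.5,.05,.25,180)"
```

```text
t 0.15 pos [0.2792 0.614  0.1986] yaw 155.5 F [-0.6  0.8 -0.2] g 0.998 dp [-17.38 -16.88  -2.03] ang [-0.02 -0.   -4.89]
```

>>> jog_arm(dp=[[-1.4,-1.4,-0.4],[-2.8,-2.8,-0.8],[-4.2,-4.2,-1.2],[-5.6,-5.6,-1.6],[-7,-7,-2]], angular=[[0,0,-1],[0,0,-2],[0,0,-3],[0,0,-4],[0,0,-4.9]], claw=[85,85,85,85,85])

```text
t: 0.65
eef_pos: [0.3658, 0.3828, 0.249]
tool_rot: [-0.0, -0.002, 1.0, -0.0]
contact_force: [1.1, 0.0, 0.8]
gripper_width: 0.994
```

```bash
python3 -c "
from h import *
go(.5,.05,.25,180)"
```

```text
t 0.65 pos [0.3658 0.3828 0.249 ] yaw -179.8 F [1.1 0.  0.8] g 0.994 dp [ -5.31 -13.34  -0.04] ang [-0.   -0.    0.05]
```

>>> jog_arm(dp=[[-0.7,-1.7,0],[-1.4,-3.4,0],[-2.1,-5.1,0],[-2.8,-6.8,0],[-3.5,-8.5,0]], angular=[[0,0,0],[0,0,0],[0,0,0],[0,0,0],[0,0,0]], claw=[85,85,85,85,85])

```text
t: 1.15
eef_pos: [0.4533, 0.1707, 0.2488]
tool_rot: [0.0, -0.0, 1.0, 0.0]
contact_force: [1.5, 0.3, 0.2]
gripper_width: 0.998
```

>>> jog_arm(dp=[[-0.6,-1.6,0],[-1.2,-3.2,0],[-1.8,-4.8,0],[-1.8,-4.8,0],[-1.8,-4.8,0]], angular=[[0,0,0],[0,0,0],[0,0,0],[0,0,0],[0,0,0]], claw=[85,85,85,85,85])

```text
t: 1.65
eef_pos: [0.4981, 0.0518, 0.2486]
tool_rot: [-0.0, 0.001, 1.0, 0.0]
contact_force: [-0.4, 0.3, 0.2]
gripper_width: 0.999
```

```bash
python3 -c "
from h import *
c=grab('wrist','w1'); go(.5,.05,.25,180)
cv2.imwrite('pics/w1b.png',cv2.resize(c['pixels'],None,fx=1.5,fy=1.5,interpolation=cv2.INTER_CUBIC))"
```

```text
t 1.7 pos [0.4978 0.0532 0.2486] yaw -179.9 F [ 0.1  0.9 -0.6] g 0.999 dp [-0.09 -0.13 -0.06] ang [ 0.   -0.01  0.01]
```

View pics/w1b.png

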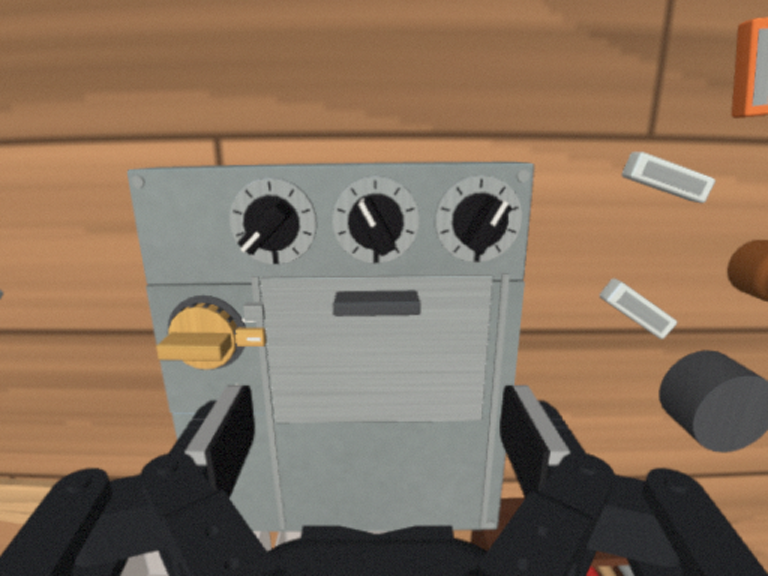

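The wrist view has the robot side at the top. The dials sit at (479,222) left, (375,222) middle and (271,222) right in the enlarged image. The collar lug points at the cover, so it is locked. I'll crop the dials.

```bash
python3 -c "
from h import *
c=cv2.imread('pics/w1.png'); 
cv2.imwrite('pics/w1c.png',cv2.resize(c[110:185,145:355],None,fx=3.8,fy=3.8,interpolation=cv2.INTER_CUBIC))
cv2.imwrite('pics/w1d.png',cv2.resize(c[180:285,90:340],None,fx=3.2,fy=3.2,interpolation=cv2.INTER_CUBIC))"
```

```text
(no output)
```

View pics/w1c.png

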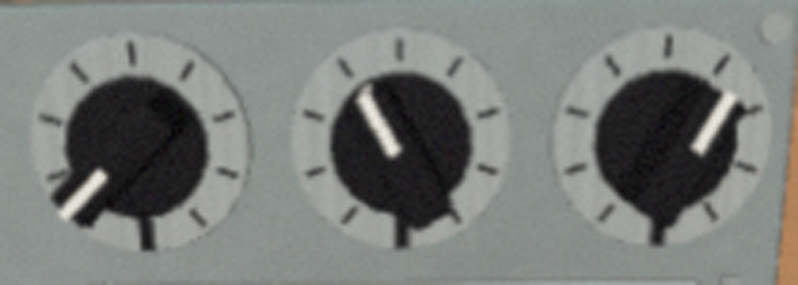

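View pics/w1d.png

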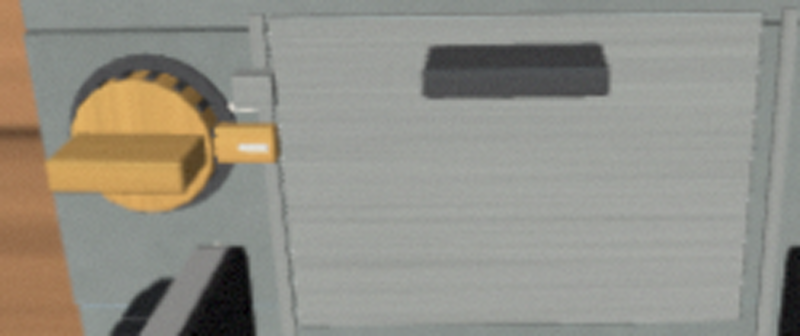

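```bash
cat > m1.py <<'E'
from h import *
c=load('w1')
rc=atz(c,uncrop([(662,137),(401,139),(141,141.5)],3.8,145,110),.056); print('rings',rc.round(4).tolist())
co=atz(c,uncrop([(131,170),(533,162)],1.5,0,0),.055); print('corners',co.round(4).tolist())
h=atz(c,uncrop([(424,95),(608,95)],3.2,90,180),.062); print('handle base far',h.round(4).tolist())
h=atz(c,uncrop([(431,45),(600,44),(424,68),(606,66)],3.2,90,180),.094); print('handle top',h.round(4).tolist())
print('rib top', atz(c,uncrop([(48,162+12),(185,193-15),(70,137),(205,135)],3.2,90,180),.099).round(4).tolist())
# pointer lines  (inner, tip)
L=uncrop([(699,150),(732,97),(394,154),(366,96),(102,176),(65,215)],3.8,145,110)
P=atz(c,L,.099)
yaw=np.degrees(np.arctan2(*(rc[0]-rc[2])[[1,0]]))-90; print('yaw',yaw)
for i,n in enumerate(['left','mid','right']):
    a,b=P[2*i],P[2*i+1]; d=b-a; ang=np.degrees(np.arctan2(d[1],d[0])); 
    d2=b-rc[i]; ang2=np.degrees(np.arctan2(d2[1],d2[0]))
    print(n,a.round(4),b.round(4),'dir',ang.round(1),'dial',((yaw-ang)%360).round(1),((yaw-ang)%360/36).round(2), 'from centre',((yaw-ang2)%360).round(1))
E
python3 m1.py
```

```text
rings [[0.4684, 0.1369, 0.056], [0.4691, 0.0509, 0.056], [0.4696, -0.0348, 0.056]]
corners [[0.4273, -0.1492, 0.055], [0.4226, 0.1783, 0.055]]
handle base far [[0.551, 0.0138, 0.062], [0.5511, 0.0896, 0.062]]
handle top [[0.5192, 0.0204, 0.094], [0.5189, 0.0827, 0.094], [0.5281, 0.0175, 0.094], [0.5275, 0.0852, 0.094]]
rib top [[0.5694, -0.1288, 0.099], [0.5709, -0.0754, 0.099], [0.5538, -0.1176, 0.099], [0.553, -0.0656, 0.099]]
yaw 0.37832479838078825
left [0.4658 0.138  0.099 ] [0.4505 0.1464 0.099 ] dir 151.3 dial 209.0 5.81 from centre 208.4
mid [0.467 0.049 0.099] [0.4503 0.041  0.099 ] dir -154.5 dial 154.9 4.3 from centre 152.6
right [ 0.4731 -0.0369  0.099 ] [ 0.4847 -0.049   0.099 ] dir -46.2 dial 46.5 1.29 from centre 43.6
```

```bash
cat > m2.py <<'E'
from h import *
c=load('w1')
h=atz(c,uncrop([(424,70),(606,68),(424,97),(608,95)],3.2,90,180),.094); print('handle top',h.round(4).tolist(),h.mean(0))
r=atz(c,uncrop([(50,163),(183,163),(48,190),(185,193)],3.2,90,180),.099);print('rib top', r.round(4).tolist(),r.mean(0))
lug=atz(c,uncrop([(276,124),(278,162)],3.2,90,180),.065); print(lug)
E
python3 m2.py
```

```text
handle top [[0.5289, 0.0175, 0.094], [0.5283, 0.0852, 0.094], [0.5397, 0.0171, 0.094], [0.539, 0.0862, 0.094]] [0.53396155 0.05151499 0.094     ]
rib top [[0.5647, -0.1273, 0.099], [0.5646, -0.0754, 0.099], [0.5762, -0.13, 0.099], [0.5773, -0.0762, 0.099]] [ 0.57067965 -0.10221084  0.099     ]
[[ 0.56255995 -0.04768422  0.065     ]
 [ 0.57980973 -0.04833676  0.065     ]]
```

```bash
python3 -c "
from h import *
print(get_obs()['q'].round(2))
go(.469,.051,.13,206.5)"
```

```text
[-0.49  0.14  0.28  1.92 -0.04  1.09  1.39]
t 1.7 pos [0.4978 0.0532 0.2486] yaw -179.9 F [ 0.1  0.9 -0.6] g 0.999 dp [ 1.15 -0.09  4.74] ang [ 0.01 -0.01 -5.29]
```

>>> jog_arm(dp=[[0.2,0,0.8],[0.5,0,1.8],[0.8,-0.05,3],[1.15,-0.1,4.2],[1.15,-0.1,4.7]], angular=[[0,0,-1.2],[0,0,-2.5],[0,0,-4],[0,0,-5.3],[0,0,-5.3]], claw=[45,45,45,45,45], grip_force=30)

```text
t: 2.2
eef_pos: [0.4663, 0.0513, 0.1289]
tool_rot: [-0.002, -0.232, 0.973, 0.0]
contact_force: [0.8, 0.3, -0.1]
gripper_width: 0.526
```

```bash
python3 -c "
from h import *
c=grab('wrist','w2')
go(.469,.051,.075,206.5)"
```

```text
t 2.25 pos [0.4668 0.0512 0.1284] yaw -153.4 F [ 0.1  1.2 -1.7] g 0.529 dp [-0.09 -0.05  2.13] ang [ 0.02 -0.06  0.01]
```

View pics/w2.png

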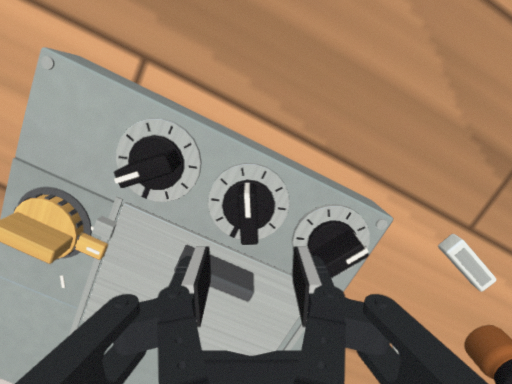

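Middle dial bar is vertical between the jaws at (249,212), aligned with the tool. Descending.

>>> jog_arm(dp=[[-0.05,-0.05,0.7],[-0.1,-0.05,1.4],[-0.1,-0.05,2.1],[-0.1,-0.05,2.1],[-0.1,-0.05,2.1]], angular=[[0,0,0],[0,0,0],[0,0,0],[0,0,0],[0,0,0]], claw=[45,45,45,30,20])

```text
t: 2.75
eef_pos: [0.4731, 0.0508, 0.0797]
tool_rot: [0.0, -0.229, 0.973, 0.0]
contact_force: [-0.1, -0.5, 0.6]
gripper_width: 0.233
```

>>> jog_arm(dp=[[0,0,0],[0,0,0],[0,0,0],[0,0,0],[0,0,0]], angular=[[0,0,0],[0,0,0],[0,0,0],[0,0,0],[0,0,0]], claw=[8,8,8,8,8])

```text
t: 3.25
eef_pos: [0.4723, 0.0501, 0.079]
tool_rot: [0.0, -0.23, 0.973, 0.0]
contact_force: [0.4, 0.3, 0.5]
gripper_width: 0.096
```

```bash
python3 -c "
from h import *
go(.469,.051,.075,206.5);go(.469,.051,.075,.4-252+360)"
```

```text
t 3.25 pos [0.4723 0.0501 0.079 ] yaw -153.5 F [0.4 0.3 0.5] g 0.096 dp [0.1  0.09 0.16] ang [-0.    0.    0.01]
t 3.25 pos [0.4723 0.0501 0.079 ] yaw -153.5 F [0.4 0.3 0.5] g 0.096 dp [0.1  0.09 0.16] ang [ 0.    0.   19.63]
```

```bash
python3 -c "
from h import *
c=grab('wrist','w3');c=grab('scene','s3')
a=c['pixels'][150:240,200:340];cv2.imwrite('pics/s3c.png',cv2.resize(a,None,fx=5,fy=5,interpolation=cv2.INTER_CUBIC))"
```

```text
(no output)
```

View pics/w3.png

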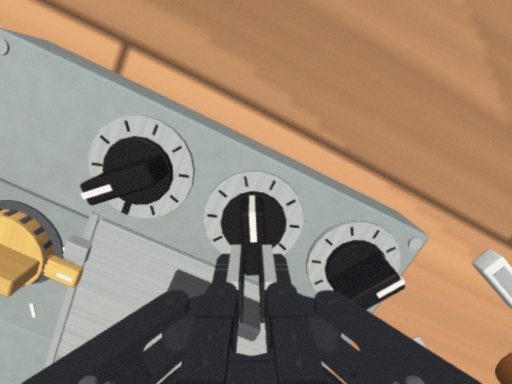

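View pics/s3c.png

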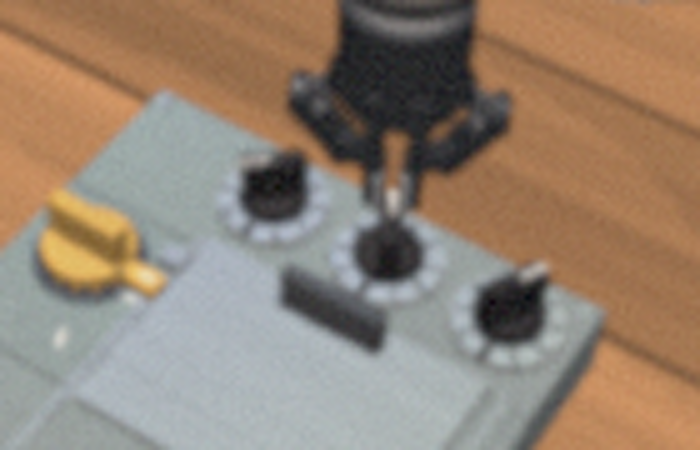

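```bash
python3 -c "
from h import *
c=load('w3');o,p,r=tool();print(get_obs()['gripper_width'])
print(proj(c,[[.469,.051,.099],[.469,.051,.056],p,p-r.apply([0,0,.019])+0, p+[0,0,.019]]))
rc=atz(c,[(253.5,214.5)],.056);print(rc, atz(c,[(252,197),(253,242)],.099))"

```

```text
0.0897330108751323
[[254.45964683 245.28551151]
 [253.76487765 217.48168938]
 [250.62210683 234.21997521]
 [250.60296023 248.0767122 ]
 [250.60432751 248.07817538]]
[[0.46699819 0.04977783 0.056     ]] [[0.44279466 0.03625906 0.099     ]
 [0.46745287 0.04925938 0.099     ]]
```

>>> jog_arm(dp=[[0,0,0],[0,0,0],[0,0,0],[0,0,0],[0,0,0]], angular=[[0,0,0],[0,0,0],[0,0,0],[0,0,0],[0,0,0]], claw=[4,2,0,0,0])

```text
t: 3.85
eef_pos: [0.4722, 0.0501, 0.0788]
tool_rot: [-0.0, -0.23, 0.973, 0.0]
contact_force: [0.1, -0.4, -0.0]
gripper_width: -0.001
```

```bash
python3 -c "
from h import *
c=grab('wrist','w4');print(get_obs()['gripper_width'],get_obs()['contact_force'])
a=c['pixels'][170:320,170:340];cv2.imwrite('pics/w4c.png',cv2.resize(a,None,fx=4,fy=4,interpolation=cv2.INTER_CUBIC))"
```

```text
-0.0031349322741052637 [ 0.17788699 -0.2556815  -0.25674724]
```

View pics/w4c.png

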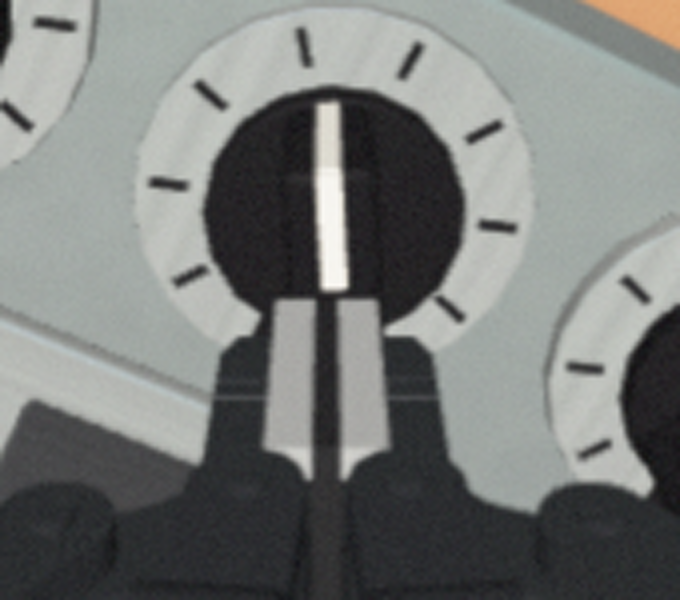

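```bash
python3 -c "
from h import *
c=grab('side','d4');s=grab('scene','s4');o,p,r=tool();c=load('d4');s=load('s4');w=load('w4')
for nm,k in(('side',c),('scene',s),('w',w)):
  print(nm,proj(k,[p,p+[0,0,.019],p+[0,0,.03],p+r.apply([.011,0,0]),p+r.apply([.011,0,-.03]),[.469,.051,.099],[.469,.051,.056]]).round(1).tolist())
a=cv2.resize(s['p'][150:230,220:320],None,fx=7,fy=7,interpolation=cv2.INTER_CUBIC);cv2.imwrite('pics/s4c.png',a)
a=cv2.resize(c['p'][140:220,220:340],None,fx=6,fy=6,interpolation=cv2.INTER_CUBIC);cv2.imwrite('pics/d4c.png',a)
"

```

```text
side [[275.3, 201.4], [275.4, 196.4], [275.4, 193.5], [278.6, 200.4], [278.8, 192.5], [276.5, 196.3], [276.2, 207.4]]
scene [[277.2, 198.0], [277.6, 194.0], [277.8, 191.6], [277.5, 195.3], [278.1, 188.8], [278.4, 193.2], [277.6, 202.2]]
w [[250.6, 234.5], [250.6, 248.4], [250.6, 257.8], [250.6, 219.0], [250.5, 240.1], [254.4, 245.6], [253.7, 217.7]]
```

View pics/s4c.png

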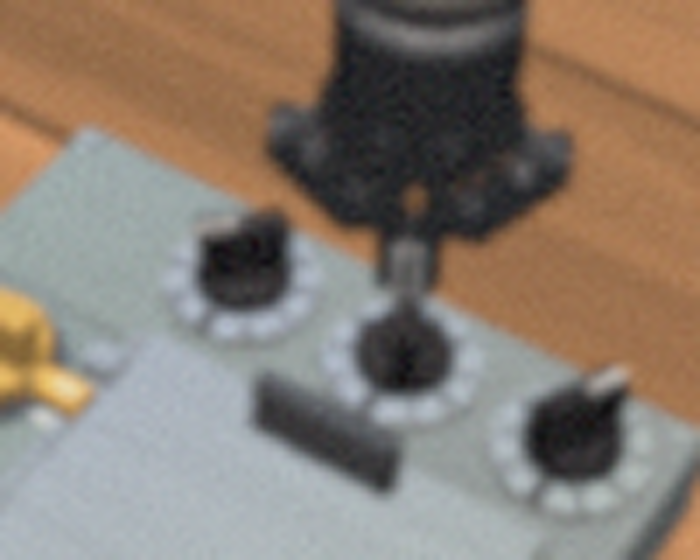

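View pics/d4c.png

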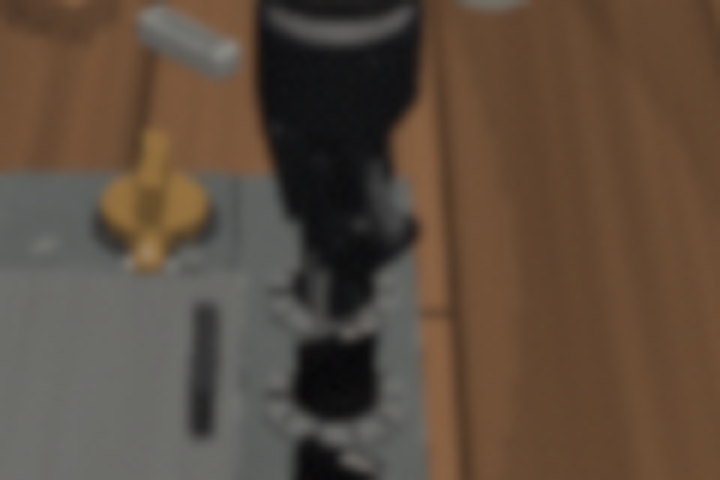

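The jaws shut on nothing. The wrist and scene views show the tips about 25–30 mm above the reported TCP, just over the bar top. I'll open and go lower in small steps, watching force.

>>> jog_arm(dp=[[0,0,0],[0,0,0],[0,0,0],[0,0,0],[0.1,0.1,0]], angular=[[0,0,0],[0,0,0],[0,0,0],[0,0,0],[0,0,0]], claw=[40,40,40,40,40])

```text
t: 4.5
eef_pos: [0.4692, 0.0511, 0.0788]
tool_rot: [0.0, -0.229, 0.973, -0.0]
contact_force: [-1.1, -0.1, 0.1]
gripper_width: 0.466
```

>>> jog_arm(dp=[[0,0,0.1],[0,0,0.2],[0,0,0.3],[0,0,0.4],[0,0,0.5]], angular=[[0,0,0],[0,0,0],[0,0,0],[0,0,0],[0,0,0]], claw=[40,40,40,40,40])

```text
t: 5.0
eef_pos: [0.4689, 0.0511, 0.066]
tool_rot: [-0.0, -0.23, 0.973, -0.0]
contact_force: [0.1, -0.0, -0.5]
gripper_width: 0.469
```

```bash
python3 -c "
from h import *
go(.469,.051,.06,206.5)
c=grab('wrist','w5');s=grab('scene','s5')
a=cv2.resize(s['pixels'][150:230,220:320],None,fx=6,fy=6,interpolation=cv2.INTER_CUBIC)
b=cv2.resize(c['pixels'],None,fx=480/384,fy=480/384)
cv2.imwrite('pics/c5.png',b);cv2.imwrite('pics/s5c.png',a)
"

```

```text
t 5.0 pos [0.4689 0.0511 0.066 ] yaw -153.5 F [ 0.1 -0.  -0.5] g 0.469 dp [-0.   -0.01  0.24] ang [ 0.   -0.    0.01]
```

View pics/c5.png

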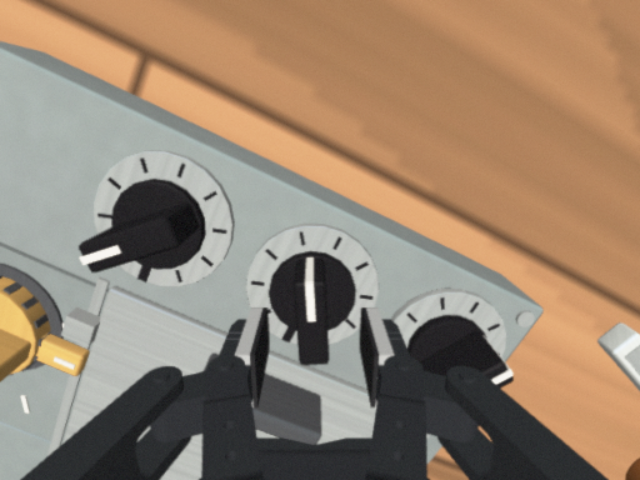

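View pics/s5c.png

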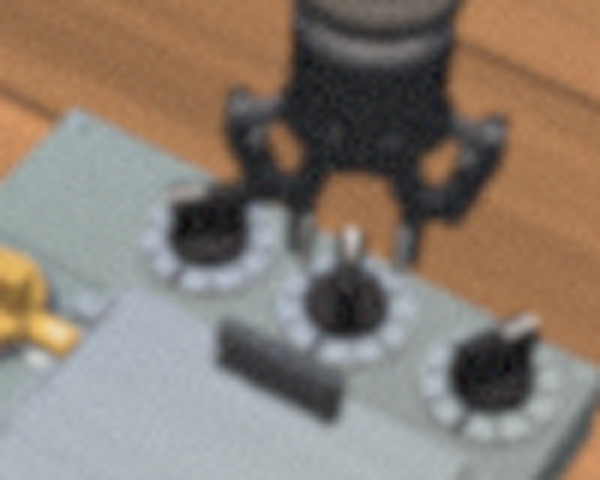

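```bash
python3 -c "
from h import *
o,p,r=tool();w=load('w5');s=load('s5')
for h in(0,.01,.02,.03,.04,.05):
  print(h,proj(w,p+r.apply([[.011,-.02,-h],[.011,.02,-h],[0,.02,-h]])).round(1).tolist(),proj(s,p+r.apply([[-.011,-.02,-h],[-.011,.02,-h],[0,0,-h]])).round(1).tolist())
print(uncrop([(240,330),(268,308),(362,308),(385,330)],1.25,0,0), uncrop([(300,255),(405,265)],6,220,150))
"

```

```text
0 [[219.7, 218.5], [281.7, 218.5], [281.2, 234.0]] [[271.0, 202.1], [284.1, 203.5], [277.9, 200.1]]
0.01 [[218.1, 224.8], [283.4, 224.8], [282.7, 240.9]] [[271.2, 200.0], [284.3, 201.5], [278.1, 198.0]]
0.02 [[216.3, 231.8], [285.2, 231.8], [284.4, 248.6]] [[271.3, 197.9], [284.5, 199.4], [278.3, 195.9]]
0.03 [[214.3, 239.6], [287.2, 239.5], [286.3, 257.2]] [[271.5, 195.8], [284.8, 197.3], [278.5, 193.8]]
0.04 [[212.0, 248.3], [289.4, 248.3], [288.5, 266.8]] [[271.7, 193.7], [285.0, 195.1], [278.7, 191.6]]
0.05 [[209.5, 258.2], [292.0, 258.2], [290.9, 277.6]] [[271.8, 191.5], [285.3, 192.9], [278.9, 189.4]]
[[191.9 263.9]
 [214.3 246.3]
 [289.5 246.3]
 [307.9 263.9]] [[269.58333333 192.08333333]
 [287.08333333 193.75      ]]
```

>>> jog_arm(dp=[[0,0,0.15],[0,0,0.3],[0,0,0.45],[0,0,0.6],[0,0,0.7]], angular=[[0,0,0],[0,0,0],[0,0,0],[0,0,0],[0,0,0]], claw=[40,40,40,40,40])

```text
t: 5.6
eef_pos: [0.4687, 0.0512, 0.0484]
tool_rot: [-0.0, -0.23, 0.973, 0.0]
contact_force: [0.6, 0.2, 0.1]
gripper_width: 0.47
```

>>> jog_arm(dp=[[0,0,0],[0,0,0],[0,0,0],[0,0,0],[0,0,0]], angular=[[0,0,0],[0,0,0],[0,0,0],[0,0,0],[0,0,0]], claw=[25,10,8,8,8])

```text
t: 6.1
eef_pos: [0.469, 0.0502, 0.0489]
tool_rot: [0.0, -0.229, 0.973, -0.0]
contact_force: [0.2, -5.4, 0.0]
gripper_width: 0.158
```

```bash
python3 -c "
from h import *
go(.469,.051,.046,206.5)
c=grab('wrist','w6')
cv2.imwrite('pics/w6c.png',cv2.resize(c['pixels'][150:384,130:380],None,fx=2.4,fy=2.4,interpolation=cv2.INTER_CUBIC))
"

```

```text
t 6.1 pos [0.469  0.0502 0.0489] yaw -153.5 F [ 0.2 -5.4  0. ] g 0.158 dp [-0.01  0.03  0.12] ang [-0.01 -0.   -0.  ]
```

View pics/w6c.png

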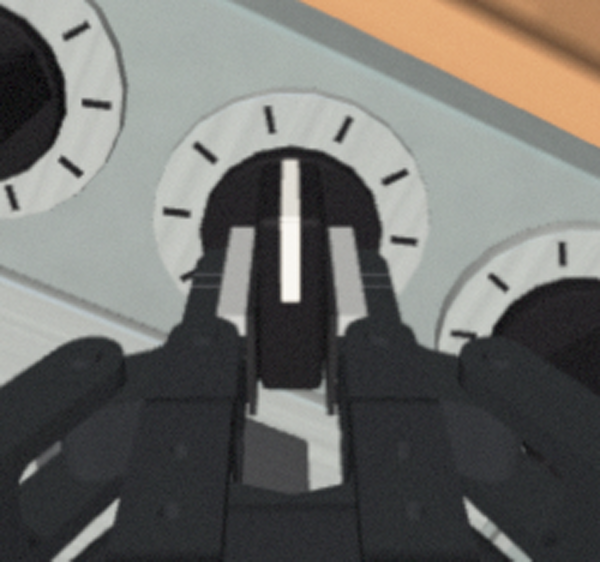

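Gripped at 13.4 mm. Turning the middle dial clockwise by 98°.

>>> jog_arm(dp=[[0,0,0],[0,0,0],[0,0,0],[0,0,0],[0,0,0]], angular=[[0,0,1.4],[0,0,2.8],[0,0,4.2],[0,0,5.6],[0,0,7]], claw=[6,6,6,6,6], grip_force=40)

```text
t: 6.65
eef_pos: [0.469, 0.0509, 0.0489]
tool_rot: [0.0, 0.076, 0.997, -0.0]
contact_force: [0.4, -2.7, 0.7]
gripper_width: 0.152
```

>>> jog_arm(dp=[[0,0,0],[0,0,0],[0,0,0],[0,0,0],[0,0,0]], angular=[[0,0,1.4],[0,0,2.8],[0,0,4.2],[0,0,5.6],[0,0,7]], claw=[6,6,6,6,6])

```text
t: 7.15
eef_pos: [0.4694, 0.0515, 0.049]
tool_rot: [0.0, 0.372, 0.928, 0.0]
contact_force: [0.9, -2.1, -1.4]
gripper_width: 0.151
```

```bash
python3 -c "
from h import *
go(.469,.051,.048,108.4)
"

```

```text
t 7.15 pos [0.4694 0.0515 0.049 ] yaw 136.3 F [ 0.9 -2.1 -1.4] g 0.151 dp [-0.   -0.03  0.04] ang [0.01 0.   5.58]
```

>>> jog_arm(dp=[[0,0,0],[0,0,0],[0,0,0],[0,0,0],[0,0,0]], angular=[[0,0,1.4],[0,0,2.8],[0,0,4.2],[0,0,5.6],[0,0,5.6]], claw=[6,6,6,6,6])

```text
t: 7.65
eef_pos: [0.4699, 0.0517, 0.049]
tool_rot: [0.001, 0.584, 0.812, 0.001]
contact_force: [3.2, -1.0, -2.9]
gripper_width: 0.149
```

```bash
python3 -c "
from h import *
go(.469,.051,.048,108.4)
"

```

```text
t 7.65 pos [0.4699 0.0517 0.049 ] yaw 108.5 F [ 3.2 -1.  -2.9] g 0.149 dp [-0.02 -0.04  0.04] ang [0.02 0.01 0.02]
```

>>> jog_arm(dp=[[0,0,0],[0,0,0],[0,0,-0.4],[0,0,-1.2],[0,0,-2]], angular=[[0,0,0],[0,0,0],[0,0,0],[0,0,0],[0,0,0]], claw=[40,40,40,40,40])

```text
t: 8.15
eef_pos: [0.4684, 0.051, 0.0998]
tool_rot: [-0.0, 0.584, 0.812, -0.0]
contact_force: [0.3, 0.8, -0.8]
gripper_width: 0.467
```

```bash
python3 -c "
from h import *
c=grab('wrist','w7')
go(.4696,-.0348,.1,135)
"

```

```text
t 8.2 pos [0.4705 0.0511 0.1024] yaw 108.5 F [0.7 0.3 1.1] g 0.468 dp [-3.25 -1.13  0.09] ang [ 0.04  0.   -5.29]
```

View pics/w7.png

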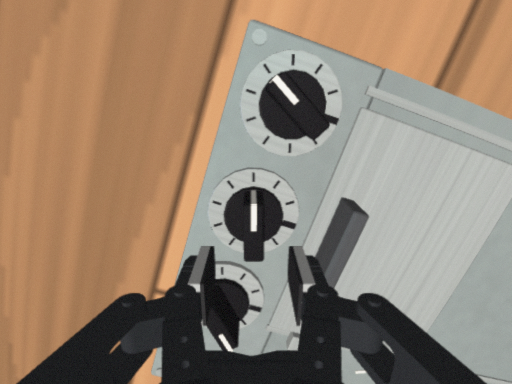

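>>> jog_arm(dp=[[-1,-0.35,0],[-2,-0.7,0],[-3.25,-1.13,0],[-3.25,-1.13,0],[-3.25,-1.13,0]], angular=[[0,0,-1.3],[0,0,-2.6],[0,0,-4],[0,0,-5.3],[0,0,-5.3]], claw=[40,40,40,40,40])

```text
t: 8.7
eef_pos: [0.4679, -0.0358, 0.0993]
tool_rot: [0.0, 0.383, 0.924, 0.0]
contact_force: [0.7, 0.3, 0.2]
gripper_width: 0.466
```

```bash
python3 -c "
from h import *
c=grab('wrist','w8')
go(.4696,-.0348,.047,135)
"

```

```text
t 8.75 pos [ 0.4679 -0.0349  0.0992] yaw 134.9 F [ 0.1  0.8 -0.5] g 0.47 dp [-0.05  0.05  2.09] ang [ 0.01 -0.   -0.02]
```

View pics/w8.png

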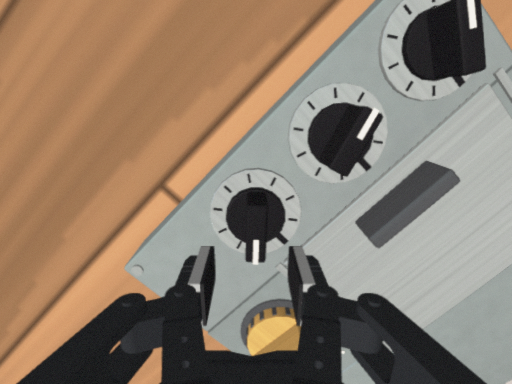

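>>> jog_arm(dp=[[-0.05,0.08,0.7],[-0.05,0.08,1.4],[-0.05,0.08,2.05],[-0.05,0.08,2.05],[-0.05,0.08,2.05]], angular=[[0,0,0],[0,0,0],[0,0,0],[0,0,0],[0,0,0]], claw=[40,40,40,40,30])

```text
t: 9.25
eef_pos: [0.4702, -0.0338, 0.0477]
tool_rot: [-0.0, 0.383, 0.924, -0.0]
contact_force: [-0.2, -0.2, 0.2]
gripper_width: 0.354
```

>>> jog_arm(dp=[[0,0,0],[0,0,0],[0,0,0],[0,0,0],[0,0,0]], angular=[[0,0,0],[0,0,0],[0,0,0],[0,0,0],[0,0,0]], claw=[20,10,6,6,6])

```text
t: 9.75
eef_pos: [0.4709, -0.0342, 0.0484]
tool_rot: [0.001, 0.382, 0.924, 0.001]
contact_force: [-1.9, 0.5, 6.6]
gripper_width: 0.155
```

```bash
python3 -c "
from h import *
go(.4696,-.0348,.047,.4)
"

```

```text
t 9.75 pos [ 0.4709 -0.0342  0.0484] yaw 135.0 F [-1.9  0.5  6.6] g 0.155 dp [ 0.02 -0.05  0.06] ang [ 1.000e-02 -2.000e-02  2.693e+01]
```

Held at 13 mm. Turning clockwise by 134.6° (26.9 units).

>>> jog_arm(dp=[[0,0,-0.05],[0,0,-0.05],[0,0,-0.05],[0,0,-0.05],[0,0,-0.05]], angular=[[0,0,1.4],[0,0,2.8],[0,0,4.2],[0,0,5.6],[0,0,7]], claw=[6,6,6,6,6])

```text
t: 10.25
eef_pos: [0.4709, -0.0341, 0.0486]
tool_rot: [0.001, 0.644, 0.765, 0.0]
contact_force: [4.6, -1.0, -14.0]
gripper_width: 0.151
```

>>> jog_arm(dp=[[0,0,0],[0,0,0],[0,0,0],[0,0,0],[0,0,0]], angular=[[0,0,1.4],[0,0,2.8],[0,0,4.2],[0,0,5.6],[0,0,7]], claw=[6,6,6,6,6])

```text
t: 10.75
eef_pos: [0.4712, -0.0342, 0.0486]
tool_rot: [0.001, 0.844, 0.536, 0.001]
contact_force: [5.2, -1.5, -14.2]
gripper_width: 0.151
```

>>> jog_arm(dp=[[0,0,0],[0,0,0],[0,0,0],[0,0,0],[0,0,0]], angular=[[0,0,1.4],[0,0,2.8],[0,0,4.2],[0,0,5.6],[0,0,7]], claw=[6,6,6,6,6])

```text
t: 11.25
eef_pos: [0.4713, -0.0343, 0.0487]
tool_rot: [0.001, 0.966, 0.257, 0.001]
contact_force: [4.9, -3.3, -14.9]
gripper_width: 0.151
```

```bash
python3 -c "
from h import *
go(.4696,-.0348,.047,.4)
"

```

```text
t 11.25 pos [ 0.4713 -0.0343  0.0487] yaw 29.8 F [  4.9  -3.3 -14.9] g 0.151 dp [-0.07 -0.02  0.07] ang [ 0.02 -0.02  5.88]
```

>>> jog_arm(dp=[[0,0,0.03],[0,0,0.03],[0,0,0.03],[0,0,0.03],[0,0,0.03]], angular=[[0,0,1.4],[0,0,2.8],[0,0,4.2],[0,0,5.9],[0,0,5.9]], claw=[6,6,6,6,6])

```text
t: 11.75
eef_pos: [0.4714, -0.0345, 0.0485]
tool_rot: [0.001, 1.0, 0.004, 0.001]
contact_force: [2.3, -0.1, 2.7]
gripper_width: 0.154
```

```bash
python3 -c "
from h import *
go(.4696,-.0348,.047,.4)
"

```

```text
t 11.75 pos [ 0.4714 -0.0345  0.0485] yaw 0.5 F [ 2.3 -0.1  2.7] g 0.154 dp [-0.07  0.01  0.06] ang [ 0.01 -0.02  0.01]
```

>>> jog_arm(dp=[[0,0,0],[0,0,0],[0,0,-0.4],[0,0,-1.2],[0,0,-2]], angular=[[0,0,0],[0,0,0],[0,0,0],[0,0,0],[0,0,0]], claw=[40,40,40,40,40])

```text
t: 12.25
eef_pos: [0.4697, -0.0343, 0.099]
tool_rot: [-0.0, 1.0, 0.005, -0.0]
contact_force: [0.8, 0.1, 0.5]
gripper_width: 0.468
```

```bash
python3 -c "
from h import *
go(.4684,.1365,.1,-28.6)
"

```

```text
t 12.25 pos [ 0.4697 -0.0343  0.099 ] yaw 0.6 F [0.8 0.1 0.5] g 0.468 dp [ 0.02 -6.83 -0.03] ang [-0.    0.01  5.84]
```

>>> jog_arm(dp=[[0,-1.7,0],[0,-3.4,0],[0,-5.1,0],[0,-6.8,0],[0,-6.8,0]], angular=[[0,0,1.4],[0,0,2.8],[0,0,4.2],[0,0,5.8],[0,0,5.8]], claw=[40,40,40,40,40])

```text
t: 12.75
eef_pos: [0.4685, 0.1418, 0.0978]
tool_rot: [-0.0, 0.97, -0.243, -0.001]
contact_force: [0.8, 0.3, -0.1]
gripper_width: 0.471
```

```bash
python3 -c "
from h import *
c=grab('wrist','w9')
go(.4687,.1365,.047,-28.6)
"

```

```text
t 12.8 pos [0.4684 0.1385 0.0981] yaw -28.0 F [-0.5 -0.5  0.3] g 0.47 dp [0.05 0.06 2.04] ang [0.01 0.   0.11]
```

View pics/w9.png

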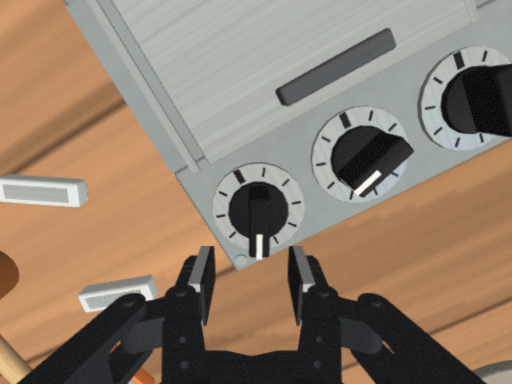

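>>> jog_arm(dp=[[0.05,0.1,0.7],[0.05,0.1,1.4],[0.05,0.1,2],[0.05,0.1,2],[0.05,0.1,2]], angular=[[0,0,0.1],[0,0,0.1],[0,0,0.1],[0,0,0.1],[0,0,0.1]], claw=[40,40,40,40,30])

```text
t: 13.3
eef_pos: [0.4686, 0.1319, 0.0488]
tool_rot: [-0.0, 0.968, -0.25, -0.0]
contact_force: [-0.0, -1.1, 0.2]
gripper_width: 0.354
```

>>> jog_arm(dp=[[0,0,0],[0,0,0],[0,0,0],[0,0,0],[0,0,0]], angular=[[0,0,0],[0,0,0],[0,0,0],[0,0,0],[0,0,0]], claw=[20,10,6,6,6])

```text
t: 13.8
eef_pos: [0.4705, 0.1347, 0.0494]
tool_rot: [-0.002, 0.968, -0.249, 0.001]
contact_force: [2.7, 4.9, 4.2]
gripper_width: 0.151
```

```bash
python3 -c "
from h import *
go(.4687,.1365,.047,108.4)
"

```

```text
t 13.8 pos [0.4705 0.1347 0.0494] yaw -28.9 F [2.7 4.9 4.2] g 0.151 dp [-0.1  -0.03  0.1 ] ang [ -0.    -0.06 -27.45]
```

>>> jog_arm(dp=[[-0.08,-0.14,0],[-0.08,-0.14,0],[-0.08,-0.14,0],[-0.08,-0.14,0],[-0.08,-0.14,0]], angular=[[0,0,-1.4],[0,0,-2.8],[0,0,-4.2],[0,0,-5.6],[0,0,-7]], claw=[6,6,6,6,6])

```text
t: 14.3
eef_pos: [0.4708, 0.1356, 0.0494]
tool_rot: [0.001, 0.998, 0.055, 0.002]
contact_force: [3.9, -2.8, -0.3]
gripper_width: 0.155
```

>>> jog_arm(dp=[[0,0,0],[0,0,0],[0,0,0],[0,0,0],[0,0,0]], angular=[[0,0,-1.4],[0,0,-2.8],[0,0,-4.2],[0,0,-5.6],[0,0,-7]], claw=[6,6,6,6,6])

```text
t: 14.8
eef_pos: [0.4705, 0.1364, 0.0494]
tool_rot: [0.001, 0.936, 0.353, 0.002]
contact_force: [0.9, -1.0, 1.6]
gripper_width: 0.154
```

>>> jog_arm(dp=[[0,0,0],[0,0,0],[0,0,0],[0,0,0],[0,0,0]], angular=[[0,0,-1.4],[0,0,-2.8],[0,0,-4.2],[0,0,-5.6],[0,0,-7]], claw=[6,6,6,6,6])

```text
t: 15.3
eef_pos: [0.4698, 0.1369, 0.0494]
tool_rot: [0.0, 0.786, 0.618, 0.001]
contact_force: [-0.6, 1.1, 5.5]
gripper_width: 0.152
```

```bash
python3 -c "
from h import *
go(.4687,.1365,.047,108.4)
"

```

```text
t 15.3 pos [0.4698 0.1369 0.0494] yaw 76.3 F [-0.6  1.1  5.5] g 0.152 dp [-0.03 -0.04  0.09] ang [ 0.03 -0.01 -6.42]
```

>>> jog_arm(dp=[[0,0,0],[0,0,0],[0,0,0],[0,0,0],[0,0,0]], angular=[[0,0,-1.4],[0,0,-2.8],[0,0,-4.4],[0,0,-6.4],[0,0,-6.4]], claw=[6,6,6,6,6])

```text
t: 15.8
eef_pos: [0.4691, 0.1369, 0.0493]
tool_rot: [-0.0, 0.586, 0.81, 0.001]
contact_force: [-2.3, -0.2, 9.1]
gripper_width: 0.153
```

```bash
python3 -c "
from h import *
go(.4687,.1365,.047,108.4)
"

```

```text
t 15.8 pos [0.4691 0.1369 0.0493] yaw 108.3 F [-2.3 -0.2  9.1] g 0.153 dp [-0.01 -0.02  0.09] ang [ 0.02 -0.02 -0.03]
```

Release, lift, and move to an overhead view to verify all dials.

>>> jog_arm(dp=[[0,0,0],[0,0,0],[0,0,-0.4],[0,0,-1.6],[0,0,-3]], angular=[[0,0,0],[0,0,0],[0,0,0],[0,0,0],[0,0,0]], claw=[40,40,40,40,40])

```text
t: 16.3
eef_pos: [0.4677, 0.1362, 0.1237]
tool_rot: [-0.0, 0.588, 0.809, -0.001]
contact_force: [0.8, 1.0, 0.2]
gripper_width: 0.468
```

```bash
python3 -c "
from h import *
go(.57,-.02,.22,90)
"

```

```text
t 16.3 pos [0.4677 0.1362 0.1237] yaw 108.0 F [0.8 1.  0.2] g 0.468 dp [-7.21  1.95 -3.85] ang [-0.03  0.02  3.6 ]
```

>>> jog_arm(dp=[[-1.4,0.4,-0.8],[-2.8,0.8,-1.6],[-4.3,1.2,-2.4],[-5.8,1.6,-3.2],[-7.2,1.95,-3.8]], angular=[[0,0,0.9],[0,0,1.8],[0,0,2.7],[0,0,3.6],[0,0,3.6]], claw=[40,40,40,40,40])

```text
t: 16.8
eef_pos: [0.5716, -0.0208, 0.2201]
tool_rot: [0.001, 0.708, 0.706, 0.0]
contact_force: [1.0, -0.2, -0.2]
gripper_width: 0.471
```

```bash
python3 -c "
from h import *
c=grab('wrist','w10')
go(.5705,-.104,.1,90.4)
cv2.imwrite('pics/w10b.png',cv2.resize(c['pixels'],None,fx=1.5,fy=1.5,interpolation=cv2.INTER_CUBIC))
"

```

```text
t 16.85 pos [ 0.5749 -0.0274  0.223 ] yaw 89.6 F [ 2.7 -3.   3.7] g 0.464 dp [-3.04 -0.19  4.93] ang [ 0.09  0.05 -0.15]
```

View pics/w10b.png

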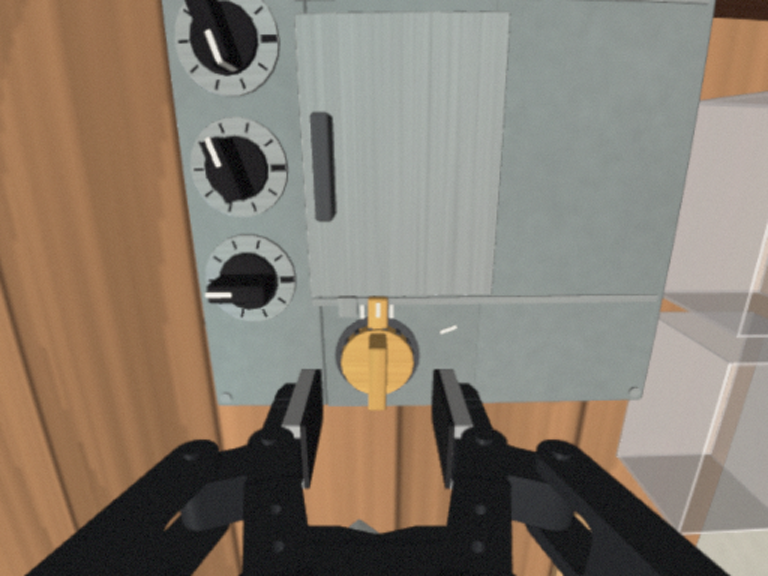

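```bash
python3 -c "
from h import *
c=cv2.imread('pics/w10.png')
cv2.imwrite('pics/w10c.png',cv2.resize(c[0:220,100:210],None,fx=3.6,fy=3.6,interpolation=cv2.INTER_CUBIC)[:, :])
"

```

```text
(no output)
```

View pics/w10c.png

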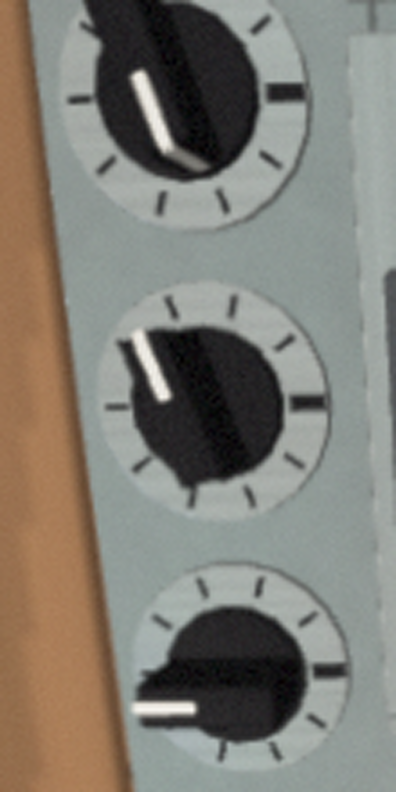

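```bash
python3 -c "
from h import *
c=load('w10')
L=uncrop([(137,73),(168,151),(163,400),(138,333),(196,709),(134,708)],3.6,100,0)
P=atz(c,L,.099)
for i,n in enumerate('lmr'):
    d=P[2*i+1]-P[2*i]; ang=np.degrees(np.arctan2(d[1],d[0])); print(n,P[2*i],P[2*i+1],((.4-ang)%360/36).round(3))
r=atz(c,uncrop([(372,335),(385,335),(370,408),(385,408)],1.5,0,0),.099);print(r,r.mean(0))
"

```

```text
l [0.46912595 0.13291732 0.099     ] [0.47526989 0.1147847  0.099     ] 1.991
m [0.46761436 0.05335248 0.099     ] [0.46272119 0.07069496 0.099     ] 7.073
r [ 0.46745249 -0.03482442  0.099     ] [ 0.44885948 -0.0344581   0.099     ] 5.042
[[ 0.56737132 -0.06577885  0.099     ]
 [ 0.57687349 -0.06580426  0.099     ]
 [ 0.56545662 -0.12758618  0.099     ]
 [ 0.57713256 -0.12762098  0.099     ]] [ 0.5717085  -0.09669757  0.099     ]
```

Dials read 1.99, 7.07 and 5.04, all on the code. Next is the collar.

>>> jog_arm(dp=[[-1,-0.05,1.6],[-2,-0.1,3.2],[-3.05,-0.15,4.5],[-3.05,-0.15,4.9],[-3.05,-0.15,4.9]], angular=[[0,0,-0.1],[0,0,-0.1],[0,0,-0.1],[0,0,-0.1],[0,0,-0.1]], claw=[40,40,40,40,40])

```text
t: 17.35
eef_pos: [0.5656, -0.0956, 0.0945]
tool_rot: [-0.001, 0.704, 0.71, -0.001]
contact_force: [0.9, -0.0, 0.9]
gripper_width: 0.463
```

```bash
python3 -c "
from h import *
c=grab('wrist','w11')
go(.5705,-.104,.049,90.4)
"

```

```text
t 17.4 pos [ 0.5669 -0.0949  0.0958] yaw 90.5 F [-0.9  0.3 -0.1] g 0.468 dp [-0.37  0.14  1.87] ang [-0.01  0.    0.03]
```

View pics/w11.png

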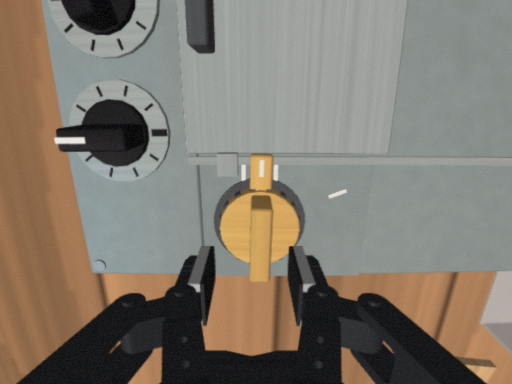

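>>> jog_arm(dp=[[-0.37,0.14,0.3],[-0.37,0.14,0.9],[-0.37,0.14,1.5],[-0.37,0.14,1.85],[-0.37,0.14,1.85]], angular=[[0,0,0],[0,0,0],[0,0,0],[0,0,0],[0,0,0]], claw=[40,40,40,40,40])

```text
t: 17.9
eef_pos: [0.5692, -0.1039, 0.0475]
tool_rot: [-0.001, 0.704, 0.711, -0.001]
contact_force: [-0.6, -0.0, 0.2]
gripper_width: 0.466
```

>>> jog_arm(dp=[[0,0,0],[0,0,0],[0,0,0],[0,0,0],[0,0,0]], angular=[[0,0,0],[0,0,0],[0,0,0],[0,0,0],[0,0,0]], claw=[25,15,6,6,6])

```text
t: 18.4
eef_pos: [0.5717, -0.1047, 0.0499]
tool_rot: [0.001, 0.704, 0.711, 0.001]
contact_force: [4.2, -0.2, -0.3]
gripper_width: 0.152
```

```bash
python3 -c "
from h import *
go(.5705,-.104,.049,21.6)
"

```

```text
t 18.4 pos [ 0.5717 -0.1047  0.0499] yaw 90.6 F [ 4.2 -0.2 -0.3] g 0.152 dp [ 0.03 -0.05  0.04] ang [ 3.000e-02 -1.000e-02  1.379e+01]
```

>>> jog_arm(dp=[[0,0,0],[0,0,0],[0,0,0],[0,0,0],[0,0,0]], angular=[[0,0,1.4],[0,0,2.8],[0,0,4.2],[0,0,5.6],[0,0,7]], claw=[6,6,6,6,6])

```text
t: 18.9
eef_pos: [0.571, -0.1044, 0.0499]
tool_rot: [-0.0, 0.886, 0.464, 0.001]
contact_force: [1.9, -0.3, 2.2]
gripper_width: 0.15
```

>>> jog_arm(dp=[[0,0,0],[0,0,0],[0,0,0],[0,0,0],[0,0,0]], angular=[[0,0,1.4],[0,0,2.8],[0,0,4.2],[0,0,5.6],[0,0,6.8]], claw=[6,6,6,6,6])

```text
t: 19.4
eef_pos: [0.5706, -0.1038, 0.0499]
tool_rot: [-0.001, 0.983, 0.185, 0.0]
contact_force: [0.8, 2.4, 4.7]
gripper_width: 0.153
```

```bash
python3 -c "
from h import *
go(.5705,-.104,.049,21.6)
"

```

```text
t 19.4 pos [ 0.5706 -0.1038  0.0499] yaw 21.3 F [0.8 2.4 4.7] g 0.153 dp [-0.01  0.01  0.04] ang [-0.02 -0.01 -0.06]
```

>>> jog_arm(dp=[[0,0,0],[0,0,0],[0,0,0],[0,0,0],[0,0,0]], angular=[[0,0,0],[0,0,0],[0,0,0],[0,0,0],[0,0,0]], claw=[6,6,6,6,6])

```text
t: 19.9
eef_pos: [0.5706, -0.1038, 0.0499]
tool_rot: [-0.001, 0.982, 0.187, 0.0]
contact_force: [0.8, 1.1, 5.0]
gripper_width: 0.151
```

>>> jog_arm(dp=[[0,0,0],[0,0,0],[0,0,-0.5],[0,0,-1.6],[0,0,-2.8]], angular=[[0,0,0],[0,0,0],[0,0,0],[0,0,0],[0,0,0]], claw=[40,40,40,40,40])

```text
t: 20.4
eef_pos: [0.5696, -0.1047, 0.1203]
tool_rot: [-0.0, 0.982, 0.187, -0.001]
contact_force: [-0.3, 0.0, 0.2]
gripper_width: 0.471
```

```bash
python3 -c "
from h import *
c=grab('wrist','w12');c=grab('scene','s12')
cv2.imwrite('pics/s12c.png',cv2.resize(c['pixels'][160:290,150:330],None,fx=4,fy=4,interpolation=cv2.INTER_CUBIC))
go(.534,.0515,.12,0.4)
"

```

```text
t 20.5 pos [ 0.5725 -0.106   0.1234] yaw 21.5 F [-0.6  0.  -0.1] g 0.466 dp [ 0.88 -6.42  0.12] ang [ 0.03 -0.06  4.22]
```

View pics/w12.png

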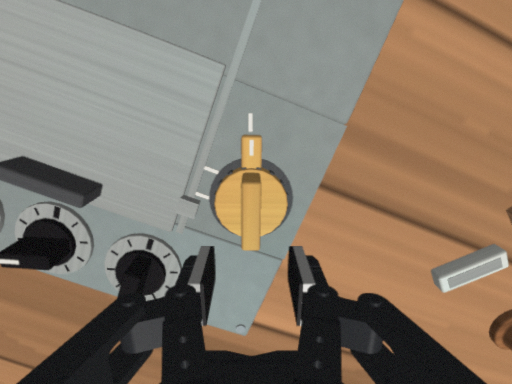

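View pics/s12c.png

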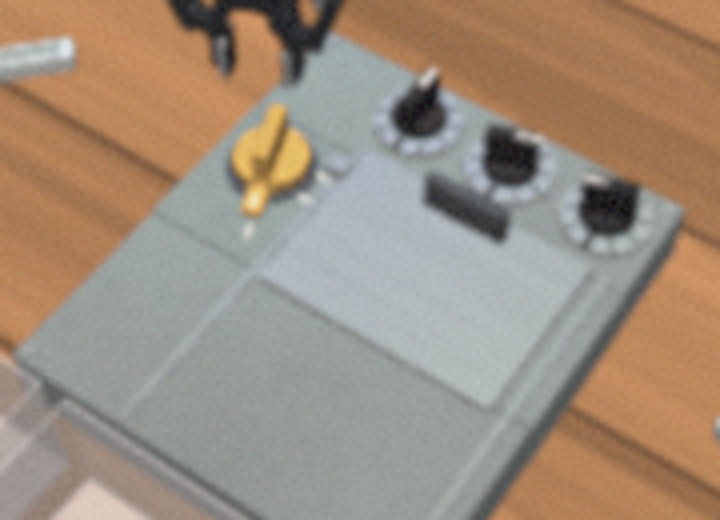

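Lug is at the open line (251,122 in the wrist view). Next is the cover handle.

```bash
python3 -c "
from h import *
go(.534,.0515,.11,90.4)
"

```

```text
t 20.5 pos [ 0.5725 -0.106   0.1234] yaw 21.5 F [-0.6  0.  -0.1] g 0.466 dp [ 0.88 -6.43  0.52] ang [  0.06  -0.03 -13.78]
```

>>> jog_arm(dp=[[0.2,-1.3,0],[0.4,-2.6,0],[0.6,-3.9,0.2],[0.8,-5.2,0.4],[0.88,-6.4,0.5]], angular=[[0,0,-1.5],[0,0,-3],[0,0,-4.5],[0,0,-6],[0,0,-7.5]], claw=[40,40,40,40,40])

```text
t: 21.0
eef_pos: [0.5314, 0.054, 0.1065]
tool_rot: [-0.0, 0.869, 0.495, -0.0]
contact_force: [0.3, 0.4, 0.0]
gripper_width: 0.467
```

>>> jog_arm(dp=[[0,0,0],[0,0,0],[0,0,0],[0,0,0],[0,0,0]], angular=[[0,0,-1.5],[0,0,-3],[0,0,-4.5],[0,0,-6.3],[0,0,-6.3]], claw=[40,40,40,40,40])

```text
t: 21.5
eef_pos: [0.5319, 0.0522, 0.107]
tool_rot: [-0.0, 0.703, 0.711, 0.0]
contact_force: [-0.2, 1.0, 0.1]
gripper_width: 0.471
```

```bash
python3 -c "
from h import *
c=grab('wrist','w13')
go(.534,.0515,.046,90.4)
"

```

```text
t 21.55 pos [0.5319 0.0522 0.107 ] yaw 90.4 F [-0.4 -0.3 -0.7] g 0.468 dp [-0.03  0.08  2.44] ang [-0.   -0.01 -0.  ]
```

View pics/w13.png

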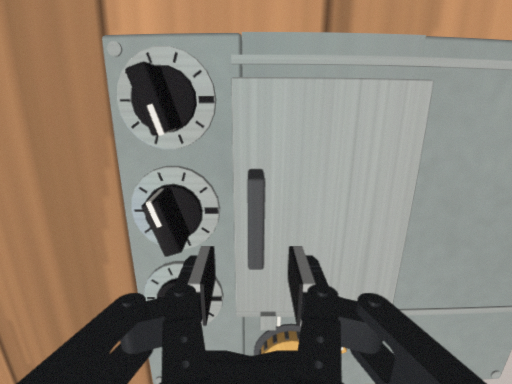

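>>> jog_arm(dp=[[0,0.1,0.6],[0,0.1,1.2],[0,0.1,1.8],[0,0.1,2.4],[0,0.1,2.4]], angular=[[0,0,0],[0,0,0],[0,0,0],[0,0,0],[0,0,0]], claw=[34,34,34,34,34])

```text
t: 22.05
eef_pos: [0.5327, 0.052, 0.0442]
tool_rot: [-0.001, 0.704, 0.71, -0.002]
contact_force: [-0.4, -0.2, 0.3]
gripper_width: 0.4
```

>>> jog_arm(dp=[[0,0,0],[0,0,0],[0,0,0],[0,0,0],[0,0,0]], angular=[[0,0,0],[0,0,0],[0,0,0],[0,0,0],[0,0,0]], claw=[25,15,4,4,4], grip_force=60)

```text
t: 22.55
eef_pos: [0.5352, 0.0522, 0.0474]
tool_rot: [0.0, 0.704, 0.71, 0.001]
contact_force: [-1.1, -0.7, 6.0]
gripper_width: 0.122
```

```bash
python3 -c "
from h import *
go(.675,.0525,.046,90.4)
"

```

```text
t 22.55 pos [0.5352 0.0522 0.0474] yaw 90.5 F [-1.1 -0.7  6. ] g 0.122 dp [-0.04  5.59  0.06] ang [ 0.01 -0.    0.03]
```

>>> jog_arm(dp=[[0,0.5,0],[0,1.2,0],[0,2,0],[0,2.8,0],[0,3.6,0]], angular=[[0,0,0],[0,0,0],[0,0,0],[0,0,0],[0,0,0]], claw=[4,4,4,4,4])

```text
t: 23.05
eef_pos: [0.6245, 0.0532, 0.0475]
tool_rot: [-0.001, 0.704, 0.71, -0.0]
contact_force: [-6.0, -0.1, 10.3]
gripper_width: 0.12
```

>>> jog_arm(dp=[[0,0.5,0],[0,1,0],[0,1.5,0],[0,1.9,0],[0,1.9,0]], angular=[[0,0,0],[0,0,0],[0,0,0],[0,0,0],[0,0,0]], claw=[4,4,4,4,4])

```text
t: 23.55
eef_pos: [0.6738, 0.0537, 0.0475]
tool_rot: [0.001, 0.704, 0.711, 0.001]
contact_force: [1.7, -0.1, 3.9]
gripper_width: 0.123
```

```bash
python3 -c "
from h import *
go(.675,.0525,.046,90.4)
"

```

```text
t 23.55 pos [0.6738 0.0537 0.0475] yaw 90.6 F [ 1.7 -0.1  3.9] g 0.123 dp [-0.05  0.05  0.06] ang [0.02 0.   0.03]
```

Not at the stop yet, so push a little further.

>>> jog_arm(dp=[[0,0.05,0],[0,0.1,0],[0,0.15,0],[0,0.2,0],[0,0.2,0]], angular=[[0,0,0],[0,0,0],[0,0,0],[0,0,0],[0,0,0]], claw=[4,4,4,4,4])

```text
t: 24.05
eef_pos: [0.6751, 0.0538, 0.0475]
tool_rot: [-0.002, 0.704, 0.71, -0.001]
contact_force: [-9.7, 0.7, 12.4]
gripper_width: 0.124
```

>>> jog_arm(dp=[[0,0,0],[0,0,0],[0,0,-0.6],[0,0,-1.8],[0,0,-3]], angular=[[0,0,0],[0,0,0],[0,0,0],[0,0,0],[0,0,0]], claw=[40,40,40,40,40])

```text
t: 24.55
eef_pos: [0.6771, 0.0536, 0.1231]
tool_rot: [0.0, 0.704, 0.71, -0.0]
contact_force: [0.2, -1.1, 0.2]
gripper_width: 0.467
```

```bash
python3 -c "
from h import *
c=grab('scene','s14');d=grab('side','d14')
cv2.imwrite('pics/s14c.png',np.vstack([cv2.resize(c['pixels'][150:310,100:400],None,fx=2,fy=2,interpolation=cv2.INTER_CUBIC),cv2.resize(d['pixels'][130:270,120:420],None,fx=2,fy=2,interpolation=cv2.INTER_CUBIC)]))
go(.5,.26,.25,90)
"

```

```text
t 24.65 pos [0.6804 0.053  0.1272] yaw 90.5 F [ 0.4 -0.7  1. ] g 0.472 dp [ 8.35 -7.1  -4.96] ang [ 0.09 -0.    0.1 ]
```

View pics/s14c.png

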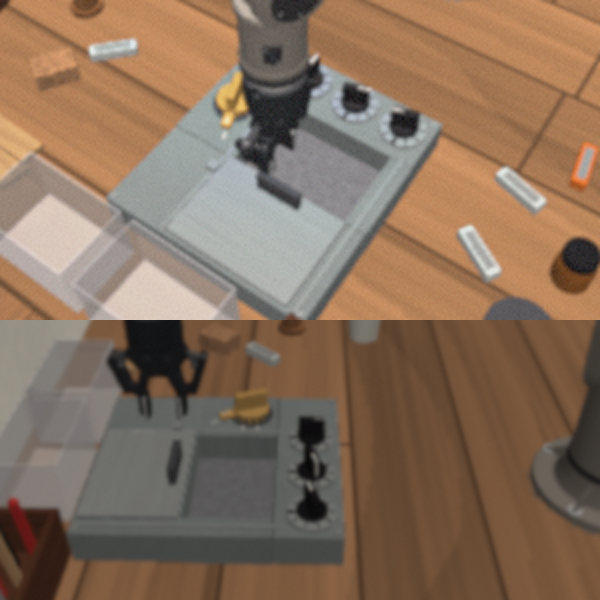

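```bash
python3 -c "
from h import *
go(.46,.31,.2,73)
"

```

```text
t 24.65 pos [0.6804 0.053  0.1272] yaw 90.5 F [ 0.4 -0.7  1. ] g 0.472 dp [10.36 -8.7  -2.98] ang [ 0.09 -0.02  3.5 ]
```

>>> jog_arm(dp=[[0.5,-0.4,-1.4],[1.7,-1.5,-2.4],[3,-2.6,-3],[4.3,-3.7,-3],[5.6,-4.8,-3]], angular=[[0,0,0.7],[0,0,1.4],[0,0,2.1],[0,0,2.8],[0,0,3.5]], claw=[45,45,45,45,45])

```text
t: 25.15
eef_pos: [0.555, 0.1938, 0.1977]
tool_rot: [-0.0, 0.804, 0.594, 0.001]
contact_force: [0.1, 1.3, -0.2]
gripper_width: 0.528
```

```bash
python3 -c "
from h import *
go(.46,.31,.2,73)
"

```

```text
t 25.15 pos [0.555  0.1938 0.1977] yaw 72.9 F [ 0.1  1.3 -0.2] g 0.528 dp [ 3.32 -5.   -0.09] ang [ 0.01 -0.02 -0.02]
```

>>> jog_arm(dp=[[0.8,-1.2,0],[1.6,-2.4,0],[2.5,-3.7,0],[3.3,-5,0],[3.3,-5,0]], angular=[[0,0,0],[0,0,0],[0,0,0],[0,0,0],[0,0,0]], claw=[45,45,45,45,45])

```text
t: 25.65
eef_pos: [0.4563, 0.3136, 0.1962]
tool_rot: [-0.001, 0.801, 0.599, -0.001]
contact_force: [-0.1, 0.5, 0.4]
gripper_width: 0.526
```

```bash
python3 -c "
from h import *
go(.437,.3205,.08,73.6)
c=grab('wrist','w15')
cv2.imwrite('pics/w15b.png',cv2.resize(c['pixels'],None,fx=1.5,fy=1.5,interpolation=cv2.INTER_CUBIC))
"

```

```text
t 25.65 pos [0.4563 0.3136 0.1962] yaw 73.6 F [-0.1  0.5  0.4] g 0.526 dp [ 0.05 -0.81  4.65] ang [-0.03 -0.   -0.01]
```

View pics/w15b.png

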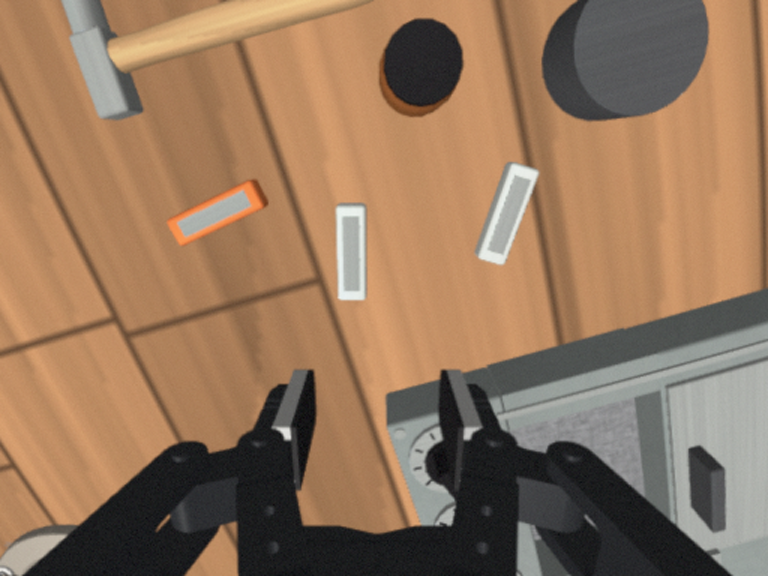

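Bar A is at (351,252) and bar B at (507,214); both are plain silver. The orange lookalike is at (217,212). Measuring the two bars.

```bash
cat >> h.py <<'E'
def bar(c,pts,s=1,ox=0,oy=0,z=.02):
    """pts: 4 top-face corners, two of one short end then two of other"""
    P=atz(c,uncrop(pts,s,ox,oy),z); a=(P[0]+P[1])/2; b=(P[2]+P[3])/2
    m=(a+b)/2; d=b-a; print('bar centre',m.round(4),'axis',(np.degrees(np.arctan2(d[1],d[0]))%180).round(1),'len',np.linalg.norm(d).round(4)); return m
E
python3 -c "
from h import *
c=load('w15')
bar(c,[(337,207),(365,206),(339,298),(366,298)],1.5)
bar(c,[(511,165),(538,171),(479,257),(504,263)],1.5)
go(.437,.3205,.08,73.6)
"
```

```text
bar centre [0.4364 0.3225 0.02  ] axis 73.5 len 0.0761
bar centre [0.5646 0.3175 0.02  ] axis 58.3 len 0.0756
t 25.7 pos [0.4584 0.3108 0.1966] yaw 73.4 F [ 0.8 -0.2 -0.1] g 0.523 dp [ 0.13 -0.93  4.67] ang [-0.01 -0.   -0.04]
```

```bash
python3 -c "
from h import *
go(.4365,.322,.03,73.5)
"
```

```text
t 25.7 pos [0.4584 0.3108 0.1966] yaw 73.4 F [ 0.8 -0.2 -0.1] g 0.523 dp [ 0.18 -0.96  6.67] ang [-0.01 -0.   -0.02]
```

>>> jog_arm(dp=[[0.2,-0.95,1],[0.2,-0.95,2.5],[0.2,-0.95,4],[0.2,-0.95,5.4],[0.2,-0.95,6.6]], angular=[[0,0,0],[0,0,0],[0,0,0],[0,0,0],[0,0,0]], claw=[45,45,45,45,45])

```text
t: 26.2
eef_pos: [0.4397, 0.3182, 0.0305]
tool_rot: [0.0, 0.804, 0.594, -0.0]
contact_force: [0.4, 1.2, 0.3]
gripper_width: 0.527
```

```bash
python3 -c "
from h import *
go(.4365,.322,-.025,73.5)
c=grab('wrist','w16')
"
```

```text
t 26.2 pos [0.4397 0.3182 0.0305] yaw 72.9 F [0.4 1.2 0.3] g 0.527 dp [ 0.11 -0.17  2.22] ang [ 0.    0.01 -0.11]
```

View pics/w16.png

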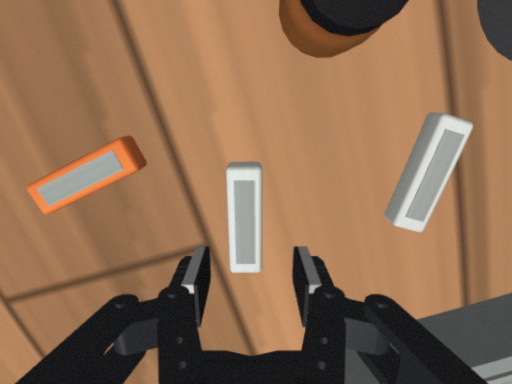

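>>> jog_arm(dp=[[0.1,-0.18,0.4],[0.1,-0.18,0.8],[0.1,-0.18,1.2],[0.1,-0.18,1.6],[0.1,-0.18,1.8]], angular=[[0,0,-0.1],[0,0,-0.1],[0,0,-0.1],[0,0,-0.1],[0,0,-0.1]], claw=[45,45,45,45,45])

```text
t: 26.75
eef_pos: [0.4355, 0.3234, -0.0137]
tool_rot: [-0.0, 0.801, 0.599, -0.0]
contact_force: [0.3, -0.3, 0.5]
gripper_width: 0.525
```

>>> jog_arm(dp=[[0,0,0.1],[0,0,0.2],[0,0,0.3],[0,0,0.4],[0,0,0.4]], angular=[[0,0,0],[0,0,0],[0,0,0],[0,0,0],[0,0,0]], claw=[45,45,45,45,45])

```text
t: 27.25
eef_pos: [0.4354, 0.3234, -0.0234]
tool_rot: [-0.0, 0.801, 0.599, -0.0]
contact_force: [0.6, -0.0, 0.1]
gripper_width: 0.522
```

```bash
python3 -c "
from h import *
go(.4365,.322,-.025,73.5)
c=grab('wrist','w17')
cv2.imwrite('pics/w17c.png',cv2.resize(c['pixels'][150:384,130:380],None,fx=2.4,fy=2.4,interpolation=cv2.INTER_CUBIC))
"
```

```text
t 27.25 pos [ 0.4354  0.3234 -0.0234] yaw 73.5 F [ 0.6 -0.   0.1] g 0.522 dp [-0.04  0.06  0.07] ang [-0.    0.    0.01]
```

View pics/w17c.png

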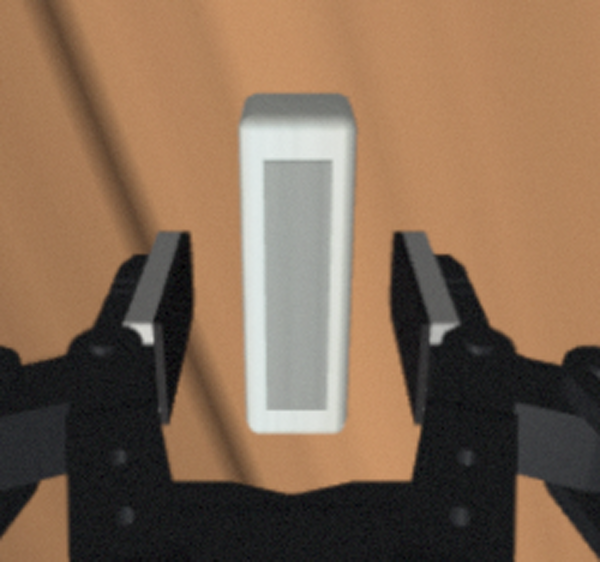

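>>> jog_arm(dp=[[0,0,0],[0,0,0],[0,0,0],[0,0,0],[0,0,0]], angular=[[0,0,0],[0,0,0],[0,0,0],[0,0,0],[0,0,0]], claw=[30,20,12,12,12], grip_force=80)

```text
t: 27.8
eef_pos: [0.4358, 0.3234, -0.0226]
tool_rot: [-0.0, 0.801, 0.599, 0.0]
contact_force: [-1.7, -0.1, 5.4]
gripper_width: 0.25
```

>>> jog_arm(dp=[[0,0,0],[0,0,-0.4],[0,0,-1.2],[0,0,-2],[0,0,-3]], angular=[[0,0,0],[0,0,0],[0,0,0],[0,0,0],[0,0,0]], claw=[12,12,12,12,12])

```text
t: 28.3
eef_pos: [0.4344, 0.3227, 0.0522]
tool_rot: [0.0, 0.801, 0.599, -0.001]
contact_force: [-1.0, 0.8, -4.0]
gripper_width: 0.256
```

```bash
python3 -c "
from h import *
go(.589,.108,.13,.4)
c=grab('wrist','w18')
"
```

```text
t 28.3 pos [0.4344 0.3227 0.0522] yaw 73.5 F [-1.   0.8 -4. ] g 0.256 dp [-6.49  8.36 -3.11] ang [ 0.    0.03 14.63]
```

View pics/w18.png

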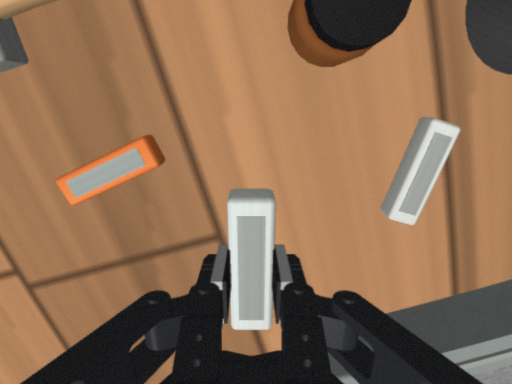

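>>> jog_arm(dp=[[0,0.2,-1.4],[-0.4,0.6,-2.7],[-1.5,1.9,-3.1],[-2.6,3.3,-3.1],[-3.7,4.7,-3.1]], angular=[[0,0,1.4],[0,0,2.8],[0,0,4.2],[0,0,5.6],[0,0,7]], claw=[12,12,12,12,12])

```text
t: 28.85
eef_pos: [0.5221, 0.2008, 0.1294]
tool_rot: [-0.0, 0.944, 0.329, 0.0]
contact_force: [0.2, 0.8, -5.0]
gripper_width: 0.254
```

```bash
python3 -c "
from h import *
go(.589,.108,.13,.4)
"
```

```text
t 28.85 pos [0.5221 0.2008 0.1294] yaw 38.4 F [ 0.2  0.8 -5. ] g 0.254 dp [-0.21  4.57 -0.03] ang [-0.01 -0.    7.59]
```

>>> jog_arm(dp=[[0,1.2,0],[-0.1,2.4,0],[-0.2,3.6,0],[-0.2,4.57,0],[-0.2,4.57,0]], angular=[[0,0,1.5],[0,0,3],[0,0,4.5],[0,0,6],[0,0,7.6]], claw=[12,12,12,12,12])

```text
t: 29.35
eef_pos: [0.5903, 0.1048, 0.1295]
tool_rot: [0.001, 1.0, -0.0, 0.001]
contact_force: [-0.4, -1.0, -3.7]
gripper_width: 0.253
```

```bash
python3 -c "
from h import *
go(.589,.107,.0,.4)
c=grab('wrist','w19')
"
```

```text
t 29.35 pos [0.5903 0.1048 0.1295] yaw -0.1 F [-0.4 -1.  -3.7] g 0.253 dp [-0.06 -0.1   5.18] ang [ 0.02 -0.01 -0.09]
```

View pics/w19.png

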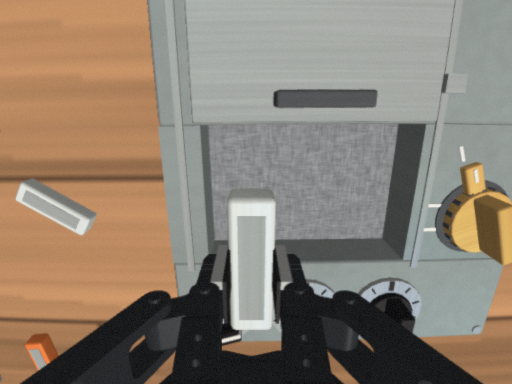

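>>> jog_arm(dp=[[-0.05,0.05,1],[-0.05,0.08,2.2],[-0.05,0.08,3.4],[-0.05,0.08,4.4],[-0.05,0.08,4.8]], angular=[[0,0,0],[0,0,0],[0,0,0],[0,0,0],[0,0,0]], claw=[12,12,12,12,12])

```text
t: 29.9
eef_pos: [0.5857, 0.1078, 0.0065]
tool_rot: [-0.0, 1.0, 0.006, -0.002]
contact_force: [0.3, -0.2, -4.1]
gripper_width: 0.251
```

```bash
python3 -c "
from h import *
go(.589,.103,-.011,.4)
"
```

```text
t 29.9 pos [0.5857 0.1078 0.0065] yaw 0.7 F [ 0.3 -0.2 -4.1] g 0.251 dp [0.13 0.2  0.7 ] ang [-0.    0.05  0.07]
```

>>> jog_arm(dp=[[0.13,0.2,0.2],[0.13,0.2,0.4],[0.13,0.2,0.6],[0.13,0.2,0.7],[0.13,0.2,0.7]], angular=[[0,0,0],[0,0,0],[0,0,0],[0,0,0],[0,0,0]], claw=[12,12,12,12,12])

```text
t: 30.4
eef_pos: [0.5914, 0.1021, -0.0081]
tool_rot: [-0.0, 1.0, 0.005, 0.0]
contact_force: [-0.1, 0.2, -4.6]
gripper_width: 0.255
```

>>> jog_arm(dp=[[0,0,0.1],[0,0,0.1],[0,0,0.1],[0,0,0.1],[0,0,0.1]], angular=[[0,0,0],[0,0,0],[0,0,0],[0,0,0],[0,0,0]], claw=[12,20,28,36,36])

```text
t: 30.9
eef_pos: [0.5919, 0.1018, -0.0101]
tool_rot: [-0.0, 1.0, 0.005, 0.001]
contact_force: [-0.3, -0.5, -0.1]
gripper_width: 0.419
```

>>> jog_arm(dp=[[0,0,-1],[0,0,-2.2],[0,0,-3.8],[0,0,-5.4],[0,0,-6.6]], angular=[[0,0,0],[0,0,0],[0,0,0],[0,0,0],[0,0,0]], claw=[36,36,36,40,45])

```text
t: 31.4
eef_pos: [0.5921, 0.1014, 0.1571]
tool_rot: [-0.0, 1.0, 0.004, 0.001]
contact_force: [-0.1, 0.7, -0.5]
gripper_width: 0.525
```

```bash
python3 -c "
from h import *
c=grab('wrist','w20')
go(.5646,.3175,.13,58.3)
"
```

```text
t 31.45 pos [0.5944 0.1009 0.1613] yaw 0.5 F [ 2.6 -1.2  3.4] g 0.522 dp [-1.13 -8.67  1.25] ang [  0.04  -0.09 -11.56]
```

View pics/w20.png

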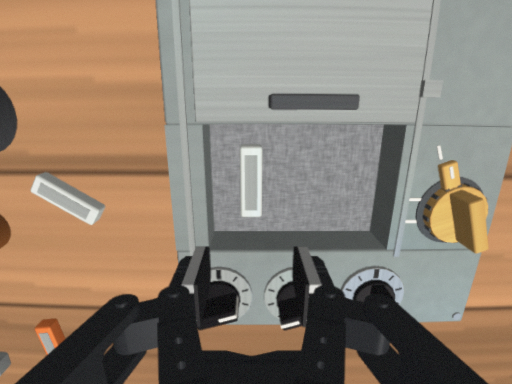

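Bar A lies in the well at (251,182). Next is bar B.

>>> jog_arm(dp=[[-0.2,-1.7,0],[-0.4,-3.4,0],[-0.6,-5.1,0.4],[-0.8,-6.9,0.8],[-1.1,-8.6,1.2]], angular=[[0,0,-1.5],[0,0,-3],[0,0,-4.5],[0,0,-6],[0,0,-7.5]], claw=[45,45,45,45,45])

```text
t: 31.95
eef_pos: [0.5616, 0.3188, 0.1242]
tool_rot: [-0.0, 0.944, 0.329, 0.0]
contact_force: [0.3, -0.5, -0.2]
gripper_width: 0.528
```

>>> jog_arm(dp=[[0,0,0.4],[0,0,0.8],[0,0,1.2],[0,0,1.2],[0,0,1.2]], angular=[[0,0,-1.4],[0,0,-2.8],[0,0,-4.1],[0,0,-4.1],[0,0,-4.1]], claw=[45,45,45,45,45])

```text
t: 32.45
eef_pos: [0.562, 0.3165, 0.0946]
tool_rot: [-0.0, 0.873, 0.487, 0.0]
contact_force: [-0.1, -0.6, 0.8]
gripper_width: 0.528
```

```bash
python3 -c "
from h import *
c=grab('wrist','w21')
go(.5646,.3175,.03,58.3)
"
```

```text
t 32.5 pos [0.5622 0.3165 0.0948] yaw 58.4 F [0.1 0.6 0.2] g 0.525 dp [0.08 0.06 2.59] ang [ 0.   -0.01  0.01]
```

View pics/w21.png

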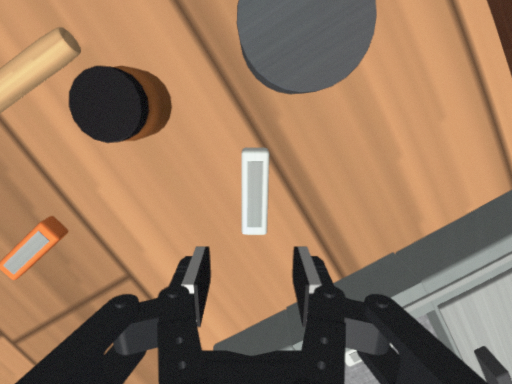

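>>> jog_arm(dp=[[0.08,0.08,1],[0.08,0.08,2.2],[0.08,0.08,3.4],[0.08,0.08,4.2],[0.08,0.08,4.7]], angular=[[0,0,0],[0,0,0],[0,0,0],[0,0,0],[0,0,0]], claw=[45,45,45,45,45])

```text
t: 33.0
eef_pos: [0.5642, 0.3171, -0.0245]
tool_rot: [0.0, 0.873, 0.489, -0.001]
contact_force: [0.4, -0.5, 1.5]
gripper_width: 0.529
```

>>> jog_arm(dp=[[0,0,0],[0,0,0],[0,0,0],[0,0,0],[0,0,0]], angular=[[0,0,0],[0,0,0],[0,0,0],[0,0,0],[0,0,0]], claw=[45,30,20,12,12])

```text
t: 33.5
eef_pos: [0.5658, 0.3175, -0.0215]
tool_rot: [-0.0, 0.872, 0.489, 0.001]
contact_force: [-1.1, -1.3, 6.7]
gripper_width: 0.251
```

>>> jog_arm(dp=[[0,0,0],[0,0,-1],[0,0,-2.5],[0,0,-4.2],[0,0,-6.1]], angular=[[0,0,0],[0,0,0],[0,0,0],[0,0,0],[0,0,0]], claw=[12,12,12,12,12])

```text
t: 34.0
eef_pos: [0.5634, 0.3171, 0.1301]
tool_rot: [-0.0, 0.872, 0.489, -0.001]
contact_force: [1.0, 0.7, -3.1]
gripper_width: 0.251
```

```bash
python3 -c "
from h import *
go(.589,-.0,.13,.4)
"
```

```text
t 34.0 pos [0.5634 0.3171 0.1301] yaw 58.5 F [ 1.   0.7 -3.1] g 0.251 dp [-1.028e+01  7.490e+00  1.000e-02] ang [-0.    0.03 11.63]
```

>>> jog_arm(dp=[[-1.3,0.9,0],[-2.6,1.9,0],[-4,2.9,0],[-5.4,3.9,0],[-6.8,4.9,0]], angular=[[0,0,1.3],[0,0,2.6],[0,0,3.9],[0,0,5.2],[0,0,6.5]], claw=[12,12,12,12,12])

```text
t: 34.5
eef_pos: [0.5798, 0.1072, 0.1294]
tool_rot: [-0.0, 0.975, 0.223, 0.0]
contact_force: [1.2, -0.4, -2.8]
gripper_width: 0.249
```

```bash
python3 -c "
from h import *
go(.589,-.0,.13,.4)
"
```

```text
t 34.5 pos [0.5798 0.1072 0.1294] yaw 25.8 F [ 1.2 -0.4 -2.8] g 0.249 dp [-1.53  4.02 -0.03] ang [-0.01 -0.    5.08]
```

>>> jog_arm(dp=[[-0.4,1.1,0],[-0.8,2.2,0],[-1.2,3.2,0],[-1.53,4,0],[-1.53,4,0]], angular=[[0,0,1.4],[0,0,2.8],[0,0,4.2],[0,0,5.1],[0,0,5.1]], claw=[12,12,12,12,12])

```text
t: 35.0
eef_pos: [0.5892, -0.0023, 0.1297]
tool_rot: [0.001, 1.0, 0.001, 0.0]
contact_force: [0.1, -0.7, -3.6]
gripper_width: 0.254
```

```bash
python3 -c "
from h import *
go(.589,-.0,-.01,.4)
c=grab('wrist','w22')
"
```

```text
t 35.0 pos [ 0.5892 -0.0023  0.1297] yaw 0.1 F [ 0.1 -0.7 -3.6] g 0.254 dp [-0.01 -0.1   5.59] ang [ 0.02 -0.   -0.06]
```

View pics/w22.png

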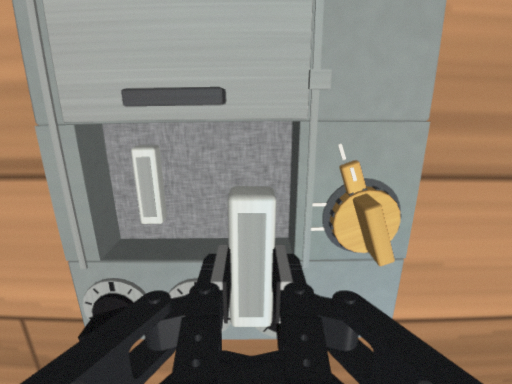

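>>> jog_arm(dp=[[0,-0.3,1],[0,-0.35,2.2],[0,-0.35,3.4],[0,-0.35,4.4],[0,-0.35,4.9]], angular=[[0,0,-0.05],[0,0,-0.05],[0,0,-0.05],[0,0,-0.05],[0,0,-0.05]], claw=[12,12,12,12,12])

```text
t: 35.55
eef_pos: [0.5885, 0.0125, 0.0046]
tool_rot: [-0.001, 1.0, 0.008, -0.002]
contact_force: [0.6, 0.1, -3.2]
gripper_width: 0.253
```

```bash
python3 -c "
from h import *
go(.589,.008,-.01,.4)
"
```

```text
t 35.55 pos [0.5885 0.0125 0.0046] yaw 1.0 F [ 0.6  0.1 -3.2] g 0.253 dp [0.02 0.18 0.58] ang [-0.02  0.03  0.11]
```

>>> jog_arm(dp=[[0,0.15,0.2],[0,0.15,0.4],[0,0.15,0.6],[0,0.15,0.65],[0,0.15,0.65]], angular=[[0,0,0.1],[0,0,0.1],[0,0,0.1],[0,0,0.1],[0,0,0.1]], claw=[12,12,12,12,12])

```text
t: 36.05
eef_pos: [0.5901, 0.0068, -0.0091]
tool_rot: [-0.0, 1.0, 0.003, 0.0]
contact_force: [1.0, -0.1, -2.7]
gripper_width: 0.249
```

>>> jog_arm(dp=[[0,0,0.05],[0,0,0.05],[0,0,0.05],[0,0,0.05],[0,0,0.05]], angular=[[0,0,0],[0,0,0],[0,0,0],[0,0,0],[0,0,0]], claw=[12,20,28,35,35])

```text
t: 36.55
eef_pos: [0.5902, 0.0066, -0.0103]
tool_rot: [0.0, 1.0, 0.003, 0.0]
contact_force: [-0.3, 0.3, -0.1]
gripper_width: 0.41
```

>>> jog_arm(dp=[[0,0,-1],[0,0,-2.2],[0,0,-3.8],[0,0,-5.4],[0,0,-6.6]], angular=[[0,0,0],[0,0,0],[0,0,0],[0,0,0],[0,0,0]], claw=[35,35,36,40,45])

```text
t: 37.05
eef_pos: [0.5904, 0.0062, 0.1569]
tool_rot: [0.0, 1.0, 0.002, 0.001]
contact_force: [0.1, 0.3, -0.4]
gripper_width: 0.525
```

```bash
python3 -c "
from h import *
c=grab('wrist','w23')
s=grab('scene','s23')
cv2.imwrite('pics/s23c.png',cv2.resize(s['pixels'][130:230,90:240],None,fx=4,fy=4,interpolation=cv2.INTER_CUBIC))
go(.57,-.374,.15,136.8)
"
```

```text
t 37.15 pos [0.5923 0.0058 0.1586] yaw 0.3 F [-0.4  0.6  0.1] g 0.526 dp [-0.97 15.19  0.34] ang [  0.09  -0.04 -27.31]
```

View pics/w23.png

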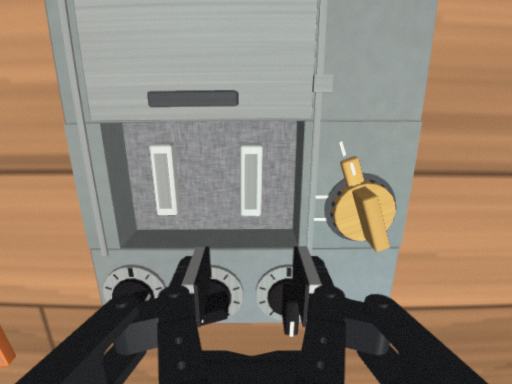

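View pics/s23c.png

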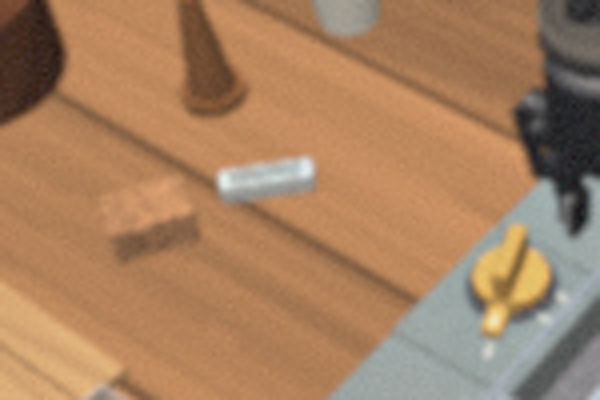

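>>> jog_arm(dp=[[-0.2,1.9,0],[-0.3,3.8,0],[-0.5,5.7,0],[-0.6,7.6,0],[-0.7,9.5,0]], angular=[[0,0,1.5],[0,0,3],[0,0,4.5],[0,0,6],[0,0,7.5]], claw=[45,45,45,45,45])

```text
t: 37.65
eef_pos: [0.5731, -0.2323, 0.1535]
tool_rot: [-0.0, 0.947, -0.321, -0.0]
contact_force: [0.7, 0.5, -0.3]
gripper_width: 0.527
```

```bash
python3 -c "
from h import *
go(.57,-.374,.15,-43.2)
"
```

```text
t 37.65 pos [ 0.5731 -0.2323  0.1535] yaw -37.5 F [ 0.7  0.5 -0.3] g 0.527 dp [3.35 4.57 0.14] ang [-0.    0.01  1.14]
```

>>> jog_arm(dp=[[0.9,1.2,0],[1.8,2.4,0],[2.7,3.6,0],[3.35,4.55,0.1],[3.35,4.55,0.1]], angular=[[0,0,0.4],[0,0,0.8],[0,0,1.1],[0,0,1.1],[0,0,1.1]], claw=[45,45,45,45,45])

```text
t: 38.15
eef_pos: [0.5687, -0.3768, 0.1512]
tool_rot: [0.001, 0.93, -0.367, -0.0]
contact_force: [0.0, 0.1, 0.4]
gripper_width: 0.527
```

```bash
python3 -c "
from h import *
c=grab('wrist','w24')
go(.57,-.374,.05,-43.2)
"
```

```text
t 38.2 pos [ 0.5698 -0.3743  0.151 ] yaw -42.9 F [ 0.1 -0.1 -0.4] g 0.528 dp [ 0.   -0.02  4.04] ang [0.01 0.01 0.05]
```

View pics/w24.png

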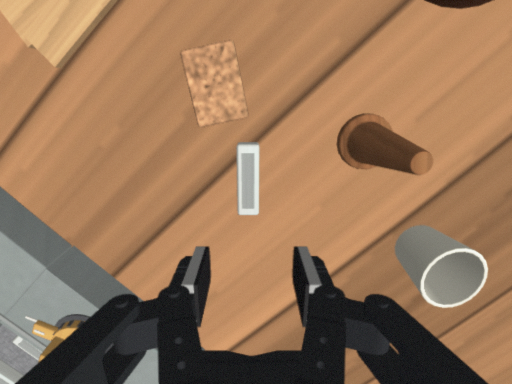

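```bash
python3 -c "
from h import *
c=load('w24')
m=bar(c,[(238.5,144.5),(258.5,144.5),(238.5,214.5),(258.5,214)])
go(m[0],m[1],.03,-43.)
"
```

```text
bar centre [ 0.5699 -0.375   0.02  ] axis 136.8 len 0.0778
t 38.2 pos [ 0.5698 -0.3743  0.151 ] yaw -42.9 F [ 0.1 -0.1 -0.4] g 0.528 dp [0.03 0.01 4.84] ang [0.01 0.01 0.01]
```

>>> jog_arm(dp=[[0,0,1.2],[0,0,2.6],[0,0,4],[0,0,5.2],[0,0,6]], angular=[[0,0,0.05],[0,0,0.05],[0,0,0.05],[0,0,0.05],[0,0,0.05]], claw=[45,45,45,45,45])

```text
t: 38.7
eef_pos: [0.5713, -0.3695, -0.0012]
tool_rot: [-0.001, 0.931, -0.365, -0.001]
contact_force: [0.5, -0.3, 0.0]
gripper_width: 0.527
```

```bash
python3 -c "
from h import *
c=grab('wrist','w25')
go(.57,-.375,-.023,-43.2)
"
```

```text
t 38.75 pos [ 0.5703 -0.3687 -0.0037] yaw -42.9 F [ 0.1  1.5 -2. ] g 0.528 dp [0.17 0.19 0.77] ang [-0.    0.07  0.07]
```

View pics/w25.png

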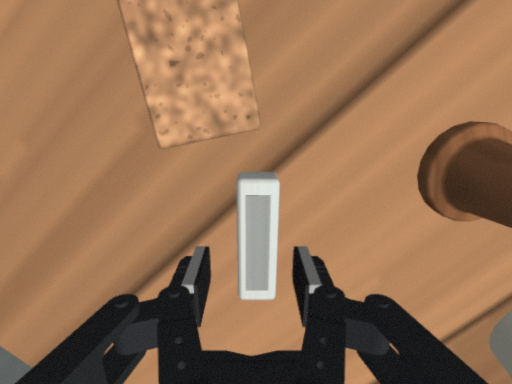

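>>> jog_arm(dp=[[0.15,0.18,0.2],[0.15,0.18,0.4],[0.15,0.18,0.6],[0.15,0.18,0.75],[0.15,0.18,0.75]], angular=[[0,0,0],[0,0,0],[0,0,0],[0,0,0],[0,0,0]], claw=[45,45,45,45,40])

```text
t: 39.25
eef_pos: [0.5713, -0.3778, -0.017]
tool_rot: [-0.0, 0.931, -0.366, 0.0]
contact_force: [1.3, 0.6, 0.0]
gripper_width: 0.472
```

>>> jog_arm(dp=[[0,0,0],[0,0,0],[0,0,0],[0,0,0],[0,0,0]], angular=[[0,0,0],[0,0,0],[0,0,0],[0,0,0],[0,0,0]], claw=[30,20,12,12,12])

```text
t: 39.75
eef_pos: [0.5718, -0.3778, -0.0161]
tool_rot: [-0.0, 0.931, -0.366, 0.001]
contact_force: [0.4, 2.9, 6.3]
gripper_width: 0.244
```

>>> jog_arm(dp=[[0,0,-0.2],[0,0,-1],[0,0,-2.5],[0,0,-4.2],[0,0,-6.1]], angular=[[0,0,0],[0,0,0],[0,0,0],[0,0,0],[0,0,0]], claw=[12,12,12,12,12])

```text
t: 40.25
eef_pos: [0.5702, -0.3777, 0.1373]
tool_rot: [0.0, 0.93, -0.367, -0.001]
contact_force: [1.0, -0.9, -2.9]
gripper_width: 0.238
```

```bash
python3 -c "
from h import *
go(.589,.055,.13,.4)
"
```

```text
t 40.25 pos [ 0.5702 -0.3777  0.1373] yaw -43.0 F [ 1.  -0.9 -2.9] g 0.238 dp [-11.26 -13.17   0.3 ] ang [ 0.    0.02 -8.68]
```

>>> jog_arm(dp=[[-0.7,-0.8,0],[-1.8,-2.1,0],[-2.9,-3.4,0],[-4,-4.7,0],[-5.1,-6,0]], angular=[[0,0,-0.8],[0,0,-1.6],[0,0,-2.6],[0,0,-3.6],[0,0,-4.6]], claw=[12,12,12,12,12], grip_force=100)

```text
t: 40.75
eef_pos: [0.5795, -0.18, 0.1365]
tool_rot: [-0.0, 0.985, -0.172, 0.0]
contact_force: [1.1, 0.6, -3.8]
gripper_width: 0.229
```

>>> jog_arm(dp=[[0,0,0],[0,0,0],[0,0,0],[0,0,0],[0,0,0]], angular=[[0,0,-0.8],[0,0,-1.6],[0,0,-2.6],[0,0,-3.6],[0,0,-4]], claw=[12,12,12,12,12])

```text
t: 41.25
eef_pos: [0.5797, -0.1818, 0.1366]
tool_rot: [-0.0, 1.0, 0.001, 0.0]
contact_force: [-0.5, 0.7, -3.4]
gripper_width: 0.229
```

```bash
python3 -c "
from h import *
c=grab('wrist','w26')
go(.589,.055,.13,.4)
"
```

```text
t 41.3 pos [ 0.5798 -0.1817  0.1365] yaw 0.1 F [ 0.2  0.5 -4.2] g 0.233 dp [ 0.39 -9.47  0.26] ang [-0.   -0.01 -0.05]
```

View pics/w26.png

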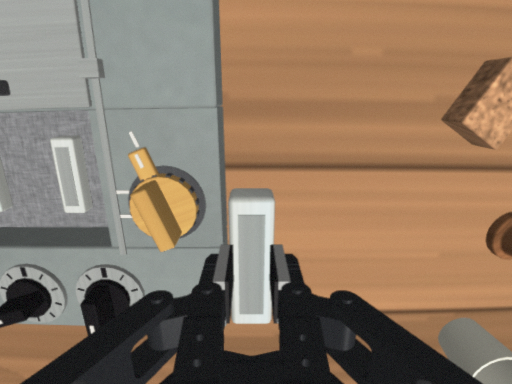

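>>> jog_arm(dp=[[0.1,-1.4,0],[0.2,-3.2,0],[0.3,-5.1,0],[0.4,-7,0],[0.4,-8.8,0]], angular=[[0,0,0],[0,0,0],[0,0,0],[0,0,0],[0,0,0]], claw=[12,12,12,12,12])

```text
t: 41.8
eef_pos: [0.5899, 0.0408, 0.136]
tool_rot: [-0.0, 1.0, -0.0, 0.0]
contact_force: [1.2, 0.2, -2.9]
gripper_width: 0.227
```

>>> jog_arm(dp=[[0,-0.5,0],[0,-0.67,0],[0,-0.67,0],[0,-0.67,0],[0,-0.67,0]], angular=[[0,0,0],[0,0,0],[0,0,0],[0,0,0],[0,0,0]], claw=[12,12,12,12,12])

```text
t: 42.3
eef_pos: [0.5898, 0.0533, 0.1359]
tool_rot: [0.0, 1.0, -0.001, 0.0]
contact_force: [0.5, 0.0, -4.7]
gripper_width: 0.227
```

```bash
python3 -c "
from h import *
go(.589,.055,-.004,.4)
c=grab('wrist','w27')
"
```

```text
t 42.3 pos [0.5898 0.0533 0.1359] yaw -0.2 F [ 0.5  0.  -4.7] g 0.227 dp [-0.03 -0.07  5.6 ] ang [ 0.   -0.   -0.11]
```

View pics/w27.png

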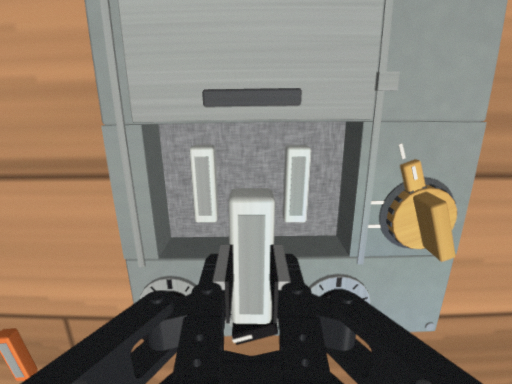

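>>> jog_arm(dp=[[0,0,0.8],[0,0,1.8],[0,0,2.8],[0,0,3.8],[0,0,4.4]], angular=[[0,0,-0.1],[0,0,-0.1],[0,0,-0.1],[0,0,-0.1],[0,0,-0.1]], claw=[12,12,12,12,12])

```text
t: 42.85
eef_pos: [0.5891, 0.0547, 0.0239]
tool_rot: [0.0, 1.0, 0.004, -0.001]
contact_force: [-0.7, 0.2, -3.0]
gripper_width: 0.228
```

>>> jog_arm(dp=[[0,0,0],[0,0,0],[0,0,0],[0,0,0],[0,0,0]], angular=[[0,0,0],[0,0,0],[0,0,0],[0,0,0],[0,0,0]], claw=[12,12,12,12,12])

```text
t: 43.35
eef_pos: [0.5904, 0.0556, 0.0263]
tool_rot: [-0.0, 1.0, 0.005, 0.001]
contact_force: [0.2, 0.2, -3.8]
gripper_width: 0.232
```

```bash
python3 -c "
from h import *
go(.589,.0545,-.004,.4)
"
```

```text
t 43.35 pos [0.5904 0.0556 0.0263] yaw 0.6 F [ 0.2  0.2 -3.8] g 0.232 dp [-0.06  0.04  1.21] ang [-0.   -0.01  0.03]
```

>>> jog_arm(dp=[[0,0.04,0.3],[0,0.04,0.6],[0,0.04,0.9],[0,0.04,1.2],[0,0.04,1.25]], angular=[[0,0,0],[0,0,0],[0,0,0],[0,0,0],[0,0,0]], claw=[12,12,12,12,12])

```text
t: 43.85
eef_pos: [0.589, 0.0545, -0.0071]
tool_rot: [0.0, 1.0, 0.005, -0.001]
contact_force: [-0.8, 0.8, -3.1]
gripper_width: 0.229
```

>>> jog_arm(dp=[[0,0,0],[0,0,0],[0,0,0],[0,0,0],[0,0,0]], angular=[[0,0,0],[0,0,0],[0,0,0],[0,0,0],[0,0,0]], claw=[12,20,27,33,33])

```text
t: 44.35
eef_pos: [0.5904, 0.0544, -0.0051]
tool_rot: [-0.0, 1.0, 0.005, 0.001]
contact_force: [-0.0, -0.1, 0.5]
gripper_width: 0.388
```

>>> jog_arm(dp=[[0,0,-0.6],[0,0,-1.6],[0,0,-3.2],[0,0,-4.6],[0,0,-5.4]], angular=[[0,0,0],[0,0,0],[0,0,0],[0,0,0],[0,0,0]], claw=[33,33,33,34,34])

```text
t: 44.85
eef_pos: [0.5911, 0.0536, 0.1334]
tool_rot: [-0.0, 1.0, 0.004, 0.002]
contact_force: [-0.2, 0.5, -0.6]
gripper_width: 0.397
```

```bash
python3 -c "
from h import *
c=grab('wrist','w28')
go(.675,.053,.12,90.4)
"
```

```text
t 44.9 pos [0.5924 0.0534 0.1355] yaw 0.5 F [ 1.7 -1.1  1.1] g 0.397 dp [3.3  0.05 0.64] ang [  0.06  -0.07 -17.98]
```

View pics/w28.png

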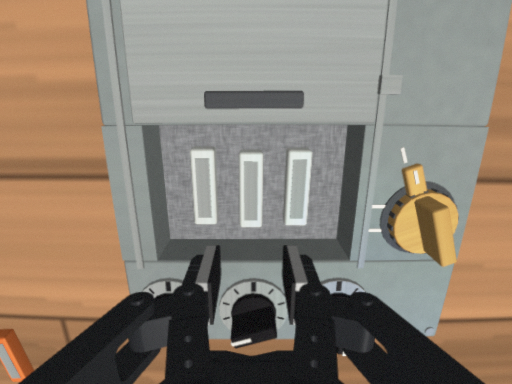

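All three bars lie flat in the well at (204,187), (251,189) and (298,187). Next I close the cover.

>>> jog_arm(dp=[[0.8,0,0],[1.6,0,0],[2.4,0,0.3],[3.3,0.05,0.6],[3.3,0.05,0.6]], angular=[[0,0,-1.5],[0,0,-3],[0,0,-4.5],[0,0,-6],[0,0,-7.5]], claw=[34,34,34,34,34])

```text
t: 45.4
eef_pos: [0.6742, 0.0537, 0.1142]
tool_rot: [0.001, 0.944, 0.329, 0.0]
contact_force: [-0.1, -0.3, 0.1]
gripper_width: 0.399
```

>>> jog_arm(dp=[[0,0,0],[0,0,0],[0,0,0],[0,0,0],[0,0,0]], angular=[[0,0,-1.6],[0,0,-3.2],[0,0,-4.8],[0,0,-6.4],[0,0,-8]], claw=[34,34,34,34,34])

```text
t: 45.9
eef_pos: [0.6723, 0.0535, 0.1151]
tool_rot: [0.0, 0.775, 0.632, -0.0]
contact_force: [-0.0, 0.2, 0.0]
gripper_width: 0.396
```

```bash
python3 -c "
from h import *
c=grab('wrist','w29')
go(.6755,.053,.046,90.4)
"
```

```text
t 45.95 pos [0.6725 0.0532 0.1154] yaw 78.7 F [-0.2 -1.1 -0.2] g 0.397 dp [0.02 0.12 2.78] ang [ 0.01  0.   -2.34]
```

View pics/w29.png

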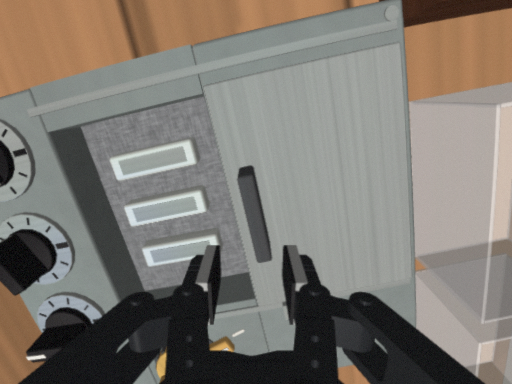

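>>> jog_arm(dp=[[0,0.1,0],[0,0.12,0.7],[0,0.12,1.6],[0,0.12,2.4],[0,0.12,2.75]], angular=[[0,0,-1.6],[0,0,-2.3],[0,0,-2.3],[0,0,-2.3],[0,0,-2.3]], claw=[38,38,38,38,38])

```text
t: 46.45
eef_pos: [0.6741, 0.0532, 0.0441]
tool_rot: [-0.001, 0.711, 0.703, -0.001]
contact_force: [-0.7, -0.7, 0.1]
gripper_width: 0.446
```

```bash
python3 -c "
from h import *
go(.6755,.053,.046,90.4)
"
```

```text
t 46.45 pos [0.6741 0.0532 0.0441] yaw 89.4 F [-0.7 -0.7  0.1] g 0.446 dp [-0.01  0.05 -0.07] ang [-0.03  0.01 -0.2 ]
```

>>> jog_arm(dp=[[0,0,0],[0,0,0],[0,0,0],[0,0,0],[0,0,0]], angular=[[0,0,0],[0,0,0],[0,0,0],[0,0,0],[0,0,0]], claw=[25,15,4,4,4], grip_force=60)

```text
t: 46.95
eef_pos: [0.6752, 0.0531, 0.0468]
tool_rot: [-0.0, 0.71, 0.704, 0.0]
contact_force: [-4.9, -0.3, 6.8]
gripper_width: 0.124
```

```bash
python3 -c "
from h import *
go(.535,.052,.046,90.4)
"
```

```text
t 46.95 pos [0.6752 0.0531 0.0468] yaw 89.6 F [-4.9 -0.3  6.8] g 0.124 dp [-0.09 -5.61  0.03] ang [-0.   -0.   -0.17]
```

>>> jog_arm(dp=[[0,-0.5,0],[0,-1.2,0],[0,-2,0],[0,-2.8,0],[0,-3.6,0]], angular=[[0,0,0],[0,0,0],[0,0,0],[0,0,0],[0,0,0]], claw=[4,4,4,4,4])

```text
t: 47.45
eef_pos: [0.5878, 0.0521, 0.0468]
tool_rot: [0.003, 0.71, 0.704, 0.001]
contact_force: [5.7, -5.6, -3.2]
gripper_width: 0.122
```

>>> jog_arm(dp=[[0,-0.5,0],[0,-1,0],[0,-1.5,0],[0,-1.95,0],[0,-1.95,0]], angular=[[0,0,0],[0,0,0],[0,0,0],[0,0,0],[0,0,0]], claw=[4,4,4,4,4])

```text
t: 47.95
eef_pos: [0.537, 0.0516, 0.0467]
tool_rot: [0.002, 0.71, 0.704, 0.0]
contact_force: [-2.1, -7.9, 4.1]
gripper_width: 0.12
```

>>> jog_arm(dp=[[0,-0.05,0],[0,-0.1,0],[0,-0.15,0],[0,-0.18,0],[0,-0.18,0]], angular=[[0,0,0],[0,0,0],[0,0,0],[0,0,0],[0,0,0]], claw=[4,4,4,4,4])

```text
t: 48.45
eef_pos: [0.5354, 0.0516, 0.0468]
tool_rot: [0.004, 0.71, 0.704, 0.001]
contact_force: [5.0, -7.6, -3.9]
gripper_width: 0.117
```

```bash
python3 -c "
from h import *
go(.535,.052,.046,90.4)
"
```

```text
t 48.45 pos [0.5354 0.0516 0.0468] yaw 89.5 F [ 5.  -7.6 -3.9] g 0.117 dp [ 0.02 -0.02  0.03] ang [ 0.08  0.04 -0.19]
```

>>> jog_arm(dp=[[0,-0.05,0],[0,-0.1,0],[0,-0.15,0],[0,-0.2,0],[0,-0.2,0]], angular=[[0,0,0],[0,0,0],[0,0,0],[0,0,0],[0,0,0]], claw=[4,4,4,4,4])

```text
t: 48.95
eef_pos: [0.5356, 0.0515, 0.0469]
tool_rot: [0.008, 0.71, 0.704, 0.004]
contact_force: [22.2, -8.5, -25.1]
gripper_width: 0.123
```

Stop felt: 22 N with no travel, so the cover is shut. Release, then go to the collar.

>>> jog_arm(dp=[[0,0.2,0],[0,0.2,0],[0,0.2,-0.4],[0,0.2,-1.6],[0,0.2,-3]], angular=[[0,0,0],[0,0,0],[0,0,0],[0,0,0],[0,0,0]], claw=[36,36,36,36,36])

```text
t: 49.45
eef_pos: [0.5308, 0.0544, 0.1213]
tool_rot: [-0.001, 0.71, 0.704, -0.001]
contact_force: [0.3, -0.1, 0.1]
gripper_width: 0.422
```

```bash
python3 -c "
from h import *
c=grab('wrist','w30')
go(.5705,-.104,.12,21.4)
"
```

```text
t 49.5 pos [0.5346 0.054  0.1267] yaw 89.4 F [ 2.4 -1.6  3.5] g 0.42 dp [-6.31  1.5   0.26] ang [ 0.04 -0.06 13.61]
```

View pics/w30.png

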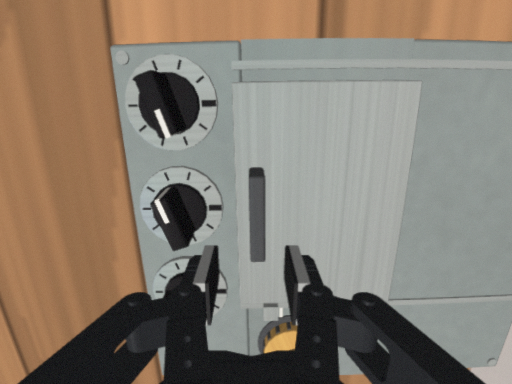

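Cover shut, flush at column 233. Moving to the collar.

>>> jog_arm(dp=[[-1.3,0.3,-0.1],[-2.6,0.6,-0.1],[-3.9,0.9,-0.1],[-5.2,1.2,-0.1],[-6.3,1.5,0]], angular=[[0,0,1.4],[0,0,2.8],[0,0,4.2],[0,0,5.6],[0,0,7]], claw=[42,42,42,42,42])

```text
t: 50.0
eef_pos: [0.5685, -0.1048, 0.1217]
tool_rot: [0.0, 0.89, 0.456, 0.001]
contact_force: [0.7, 0.1, 0.2]
gripper_width: 0.494
```

>>> jog_arm(dp=[[0,0,0],[0,0,0],[0,0,0],[0,0,0],[0,0,0]], angular=[[0,0,1.4],[0,0,2.8],[0,0,4.2],[0,0,5.6],[0,0,6.6]], claw=[42,42,42,42,42])

```text
t: 50.5
eef_pos: [0.5682, -0.1028, 0.1211]
tool_rot: [-0.0, 0.983, 0.185, 0.0]
contact_force: [-0.6, -0.1, -0.5]
gripper_width: 0.489
```

```bash
python3 -c "
from h import *
c=grab('wrist','w31')
go(.5705,-.104,.049,21.4)
"
```

```text
t 50.55 pos [ 0.5682 -0.1027  0.121 ] yaw 21.1 F [ 0.   0.4 -0.2] g 0.493 dp [0.07 0.08 2.88] ang [-0.01 -0.   -0.06]
```

View pics/w31.png

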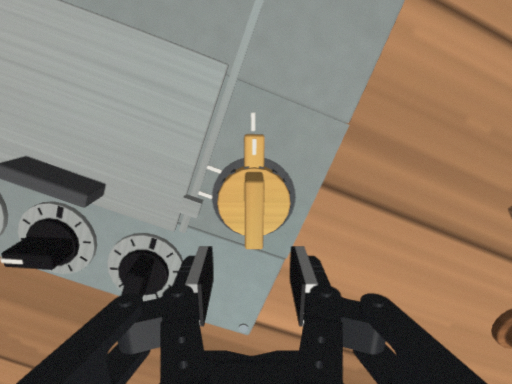

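>>> jog_arm(dp=[[0.07,0.08,0.7],[0.07,0.08,1.5],[0.07,0.08,2.3],[0.07,0.08,2.85],[0.07,0.08,2.85]], angular=[[0,0,-0.05],[0,0,-0.05],[0,0,-0.05],[0,0,-0.05],[0,0,-0.05]], claw=[42,42,42,42,42])

```text
t: 51.05
eef_pos: [0.5693, -0.1039, 0.0473]
tool_rot: [-0.001, 0.982, 0.19, -0.001]
contact_force: [-0.8, -0.1, 0.4]
gripper_width: 0.493
```

>>> jog_arm(dp=[[0,0,0],[0,0,0],[0,0,0],[0,0,0],[0,0,0]], angular=[[0,0,0],[0,0,0],[0,0,0],[0,0,0],[0,0,0]], claw=[25,15,6,6,6])

```text
t: 51.55
eef_pos: [0.5709, -0.1038, 0.0503]
tool_rot: [-0.001, 0.982, 0.189, 0.0]
contact_force: [-1.7, 2.4, 5.3]
gripper_width: 0.146
```

```bash
python3 -c "
from h import *
go(.5705,-.104,.049,90.2)
"
```

```text
t 51.55 pos [ 0.5709 -0.1038  0.0503] yaw 21.8 F [-1.7  2.4  5.3] g 0.146 dp [-0.02  0.    0.05] ang [-1.000e-02 -2.000e-02 -1.367e+01]
```

>>> jog_arm(dp=[[0,0,0],[0,0,0],[0,0,0],[0,0,0],[0,0,0]], angular=[[0,0,-1.4],[0,0,-2.8],[0,0,-4.2],[0,0,-5.6],[0,0,-7]], claw=[6,6,6,6,6])

```text
t: 52.05
eef_pos: [0.5712, -0.1043, 0.0503]
tool_rot: [0.0, 0.878, 0.478, 0.001]
contact_force: [-0.9, 1.9, 1.6]
gripper_width: 0.147
```

>>> jog_arm(dp=[[0,0,0],[0,0,0],[0,0,0],[0,0,0],[0,0,0]], angular=[[0,0,-1.4],[0,0,-2.8],[0,0,-4.2],[0,0,-5.6],[0,0,-6.7]], claw=[6,6,6,6,6])

```text
t: 52.55
eef_pos: [0.5718, -0.1045, 0.0503]
tool_rot: [0.001, 0.704, 0.711, 0.001]
contact_force: [0.5, 0.9, -0.1]
gripper_width: 0.143
```

>>> jog_arm(dp=[[0,0,0],[0,0,0],[0,0,0],[0,0,0],[0,0,0]], angular=[[0,0,0],[0,0,0],[0,0,0],[0,0,0],[0,0,0]], claw=[6,6,6,6,6])

```text
t: 53.05
eef_pos: [0.5719, -0.1045, 0.0503]
tool_rot: [0.001, 0.706, 0.708, 0.001]
contact_force: [1.2, 1.4, 6.6]
gripper_width: 0.142
```

```bash
python3 -c "
from h import *
go(.5705,-.104,.049,90.2)
"
```

```text
t 53.05 pos [ 0.5719 -0.1045  0.0503] yaw 90.2 F [1.2 1.4 6.6] g 0.142 dp [ 0.02 -0.05  0.05] ang [ 0.02  0.   -0.  ]
```

Yaw is at 90.2°. Release, lift and check.

>>> jog_arm(dp=[[0,0,0],[0,0,0],[0,0,-0.5],[0,0,-1.7],[0,0,-3]], angular=[[0,0,0],[0,0,0],[0,0,0],[0,0,0],[0,0,0]], claw=[42,42,42,42,42])

```text
t: 53.55
eef_pos: [0.5697, -0.1048, 0.1251]
tool_rot: [-0.001, 0.706, 0.709, -0.001]
contact_force: [1.1, -0.3, 0.4]
gripper_width: 0.491
```

```bash
python3 -c "
from h import *
c=grab('wrist','w32')
go(.469,.1365,.12,108.4)
"
```

```text
t 53.6 pos [ 0.5731 -0.1062  0.1306] yaw 90.2 F [ 1.5 -1.7  2.6] g 0.493 dp [ 9.72 -4.14  0.39] ang [ 0.07  0.02 -3.64]
```

View pics/w32.png

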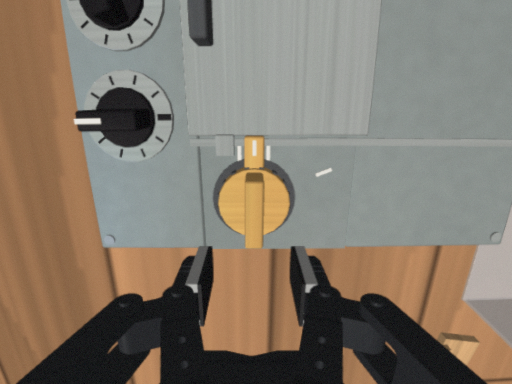

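The lug is between the pair of locked lines at (240,152) and (267,152). Last is the left dial back to 0.

>>> jog_arm(dp=[[1.7,-0.7,0],[3.4,-1.4,0],[5.1,-2.1,0],[6.8,-2.8,0.1],[8.5,-3.5,0.2]], angular=[[0,0,-0.9],[0,0,-1.8],[0,0,-2.7],[0,0,-3.6],[0,0,-3.6]], claw=[42,42,42,42,42])

```text
t: 54.1
eef_pos: [0.4814, 0.1088, 0.12]
tool_rot: [0.0, 0.585, 0.811, 0.001]
contact_force: [1.1, 0.7, -0.2]
gripper_width: 0.493
```

```bash
python3 -c "
from h import *
go(.469,.1365,.12,108.4)
"
```

```text
t 54.1 pos [0.4814 0.1088 0.12  ] yaw 108.3 F [ 1.1  0.7 -0.2] g 0.493 dp [ 1.21 -0.12 -0.  ] ang [ 0.01 -0.01 -0.01]
```

>>> jog_arm(dp=[[0.7,-0.1,0],[1.2,-0.12,0],[1.2,-0.12,0],[1.2,-0.12,0.3],[1.2,-0.12,0.4]], angular=[[0,0,0],[0,0,0],[0,0,0],[0,0,0],[0,0,0]], claw=[42,42,42,42,42])

```text
t: 54.6
eef_pos: [0.4701, 0.1334, 0.1088]
tool_rot: [0.0, 0.587, 0.81, -0.0]
contact_force: [-0.6, -0.3, 0.3]
gripper_width: 0.492
```

```bash
python3 -c "
from h import *
c=grab('wrist','w33')
go(.469,.1365,.048,108.4)
"
```

```text
t 54.65 pos [0.4699 0.1333 0.1085] yaw 108.1 F [-0.4  0.6 -0.7] g 0.491 dp [0.13 0.01 2.42] ang [-0.01  0.01 -0.05]
```

View pics/w33.png

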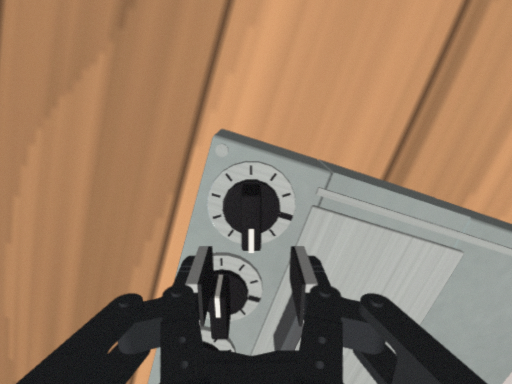

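>>> jog_arm(dp=[[0.13,0.03,0.6],[0.13,0.03,1.2],[0.13,0.03,1.8],[0.13,0.03,2.4],[0.13,0.03,2.4]], angular=[[0,0,-0.05],[0,0,-0.05],[0,0,-0.05],[0,0,-0.05],[0,0,-0.05]], claw=[42,42,42,42,42])

```text
t: 55.15
eef_pos: [0.4686, 0.1367, 0.0478]
tool_rot: [-0.001, 0.585, 0.811, -0.002]
contact_force: [0.1, 0.5, -0.4]
gripper_width: 0.495
```

>>> jog_arm(dp=[[0,0,0],[0,0,0],[0,0,0],[0,0,0],[0,0,0]], angular=[[0,0,0],[0,0,0],[0,0,0],[0,0,0],[0,0,0]], claw=[25,15,6,6,6], grip_force=40)

```text
t: 55.65
eef_pos: [0.4688, 0.1376, 0.0499]
tool_rot: [-0.001, 0.584, 0.812, -0.0]
contact_force: [-4.6, -3.1, 6.3]
gripper_width: 0.153
```

```bash
python3 -c "
from h import *
go(.469,.1365,.048,180.4)
"
```

```text
t 55.65 pos [0.4688 0.1376 0.0499] yaw 108.5 F [-4.6 -3.1  6.3] g 0.153 dp [-0.04 -0.    0.08] ang [-1.000e-02 -1.000e-02 -1.438e+01]
```

>>> jog_arm(dp=[[0,0,0],[0,0,0],[0,0,0],[0,0,0],[0,0,0]], angular=[[0,0,-1.4],[0,0,-2.8],[0,0,-4.2],[0,0,-5.6],[0,0,-7]], claw=[6,6,6,6,6])

```text
t: 56.15
eef_pos: [0.4677, 0.1369, 0.0499]
tool_rot: [-0.002, 0.311, 0.95, -0.001]
contact_force: [-7.4, -5.4, 10.1]
gripper_width: 0.155
```

>>> jog_arm(dp=[[0,0,0],[0,0,0],[0,0,0],[0,0,0],[0,0,0]], angular=[[0,0,-1.4],[0,0,-2.8],[0,0,-4.2],[0,0,-5.6],[0,0,-7.2]], claw=[6,6,6,6,6])

```text
t: 56.65
eef_pos: [0.4673, 0.1357, 0.0498]
tool_rot: [-0.002, 0.002, 1.0, -0.001]
contact_force: [-8.7, -7.1, 11.5]
gripper_width: 0.156
```

>>> jog_arm(dp=[[0,0,0],[0,0,0],[0,0,0],[0,0,0],[0,0,0]], angular=[[0,0,-0.1],[0,0,-0.2],[0,0,-0.2],[0,0,-0.2],[0,0,-0.2]], claw=[6,6,6,6,6])

```text
t: 57.15
eef_pos: [0.4673, 0.1357, 0.0498]
tool_rot: [-0.002, -0.004, 1.0, -0.001]
contact_force: [-8.8, -8.2, 13.0]
gripper_width: 0.158
```

```bash
python3 -c "
from h import *
go(.469,.1365,.048,180.4)
"
```

```text
t 57.15 pos [0.4673 0.1357 0.0498] yaw -179.6 F [-8.8 -8.2 13. ] g 0.158 dp [-0.07  0.03  0.07] ang [-0.03 -0.05  0.01]
```

>>> jog_arm(dp=[[0,0,0],[0,0,0],[0,0,-0.5],[0,0,-1.7],[0,0,-3]], angular=[[0,0,0],[0,0,0],[0,0,0],[0,0,0],[0,0,0]], claw=[42,42,42,42,42])

```text
t: 57.65
eef_pos: [0.4694, 0.1383, 0.1256]
tool_rot: [-0.0, -0.005, 1.0, -0.0]
contact_force: [0.1, 1.2, 0.3]
gripper_width: 0.49
```

```bash
python3 -c "
from h import *
go(.52,.05,.26,180.4)
"
```

```text
t 57.65 pos [0.4694 0.1383 0.1256] yaw -179.5 F [0.1 1.2 0.3] g 0.49 dp [-1.99 -3.56 -5.37] ang [-0.01 -0.01  0.03]
```

>>> jog_arm(dp=[[-0.2,-0.4,-1.6],[-0.8,-1.4,-3],[-1.4,-2.5,-4.3],[-2,-3.5,-5.4],[-2,-3.5,-5.4]], angular=[[0,0,0],[0,0,0],[0,0,0],[0,0,0],[0,0,0]], claw=[42,42,42,42,42])

```text
t: 58.15
eef_pos: [0.5246, 0.0474, 0.2648]
tool_rot: [0.005, -0.002, 1.0, 0.001]
contact_force: [-0.2, -0.3, 0.9]
gripper_width: 0.49
```

>>> jog_arm(dp=[[0,0,0],[0,0,0],[0,0,0],[0,0,0],[0,0,0]], angular=[[0,0,0],[0,0,0],[0,0,0],[0,0,0],[0,0,0]], claw=[42,42,42,42,42])

```text
t: 58.65
eef_pos: [0.5199, 0.0519, 0.2588]
tool_rot: [-0.0, -0.005, 1.0, -0.0]
contact_force: [-0.2, 0.2, -0.2]
gripper_width: 0.495
```

```bash
python3 -c "
from h import *
c=grab('wrist','w34');s=grab('scene','s34')
cv2.imwrite('pics/w34b.png',cv2.resize(c['pixels'][90:260,60:360],None,fx=2.6,fy=2.6,interpolation=cv2.INTER_CUBIC))
"
```

```text
(no output)
```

View pics/w34b.png

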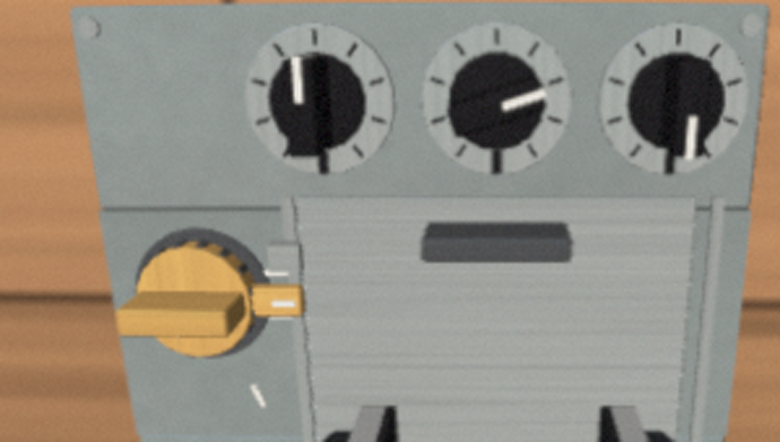

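View pics/s34.png

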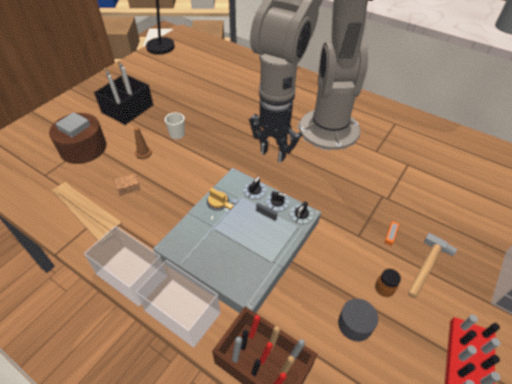

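```bash
python3 -c "
from h import *
c=load('w34')
L=uncrop([(693,117),(690,159),(502,107),(546,94),(299,103),(295,58)],2.6,60,90)
P=atz(c,L,.099)
for i,n in enumerate('lmr'):
    d=P[2*i+1]-P[2*i]; ang=np.degrees(np.arctan2(d[1],d[0])); print(n,P[2*i].round(4),P[2*i+1].round(4),((.4-ang+5)%360/36-5/36).round(3))
hd=atz(c,uncrop([(421,238),(572,237),(421,263),(572,262)],2.6,60,90),.094); print(hd.mean(0))
lug=atz(c,uncrop([(302,285),(302,316)],2.6,60,90),.065); print(lug.mean(0)-[.570,-.104,0])
"
```

```text
l [0.4719 0.1362 0.099 ] [0.4902 0.1365 0.099 ] -0.014
m [0.4687 0.0533 0.099 ] [0.4631 0.0721 0.099 ] 7.043
r [ 0.4677 -0.0342  0.099 ] [ 0.4489 -0.0347  0.099 ] 4.973
[0.5342954  0.05159968 0.094     ]
[0.00075966 0.055608   0.065     ]
```

All good: dials read 0, 7 and 5, the lug sits at the locked mark, and the handle is back at its shut position (x 0.534). Handing in.

```bash
python3 -c "
from h import *
print(hand_in())"
```

```text
the job is handed in; nothing more can be done
None
```

I put all three silver bars in the well, then shut and locked the box, following the order you asked for. It took about 59 s of the 210 s, and I handed the job in.

**What I did**
- **Opening:** I set the dials to 2, 7 and 5 (they read 1.99, 7.07 and 5.04), turned the collar to its open mark and slid the cover back to its stop.
- **Bars:** I laid the three bars flat in the well. I did not touch the orange lookalike or the bystanders.
- **Closing:** I slid the cover shut until it hit its stop, turned the collar to its locked mark, and last turned the left dial alone back to 0.

**Last checks**
- **Dials:** they read −0.01, 7.04 and 4.97.
- **Collar:** the lug is between the locked lines.
- **Cover:** the handle is within about 1 mm of its original shut position.
- **Scene:** no silver bar is left on the bench, the bystanders look where they were, and the gripper is clear of everything.

**Disagreement with the data given:** the fingertips sat about 30 mm above the TCP position the robot reported. My first grip on the middle dial therefore closed on nothing. It caused no contact, and I corrected the height for every later grasp.

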